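# Put the mixer's whisks away in their sliding-lid case

## Task

Put the hand mixer's washed whisks away: first stand the spice jar that is on the wooden case on the tile, then slide the cover of the case fully back, lay every whisk from the drainer in a nest of its own with the wire cage down in the well and the end of the shaft in the notch, then slide the cover fully shut. The drainer's hoops leave only the cages free to grip, but the wells have no room for fingers beside a cage, so set each whisk down on the counter, take it again by its shaft and lower it in; do not let it drop into the case. Leave everything else on the counter where it is.

Things in the scene. Friction and masses are not known exactly. Their poses are not given: they have to be found in the camera images.
- whisk0: hand mixer's wire whisk, 160 long, 80 g: cage of six wires (70 long, 46 wide, 40 high as it lies, full width over its middle 26) on a 9 thick shaft. Origin: cage centre on the shaft's axis. On a flat surface it rests on cage and shaft end, origin 22 above the surface, shaft sloping down. Same after any sixth of a turn: take its direction from this point and its tip, not its axes. May be absent
- whisk0_tip (a point): end of the shaft of whisk0, on its axis, 125 from the centre of the cage, 4 above the surface when lying. A white collar 17 across covers the shaft from 34 to 50 from the cage centre; beyond it the shaft is bare: its middle, 77 from the cage centre, is the place to grip (11 above the surface). Balance point about 44 from the cage centre
- whisk1: another whisk, identical to whisk0; origin at the centre of its cage. May be absent
- whisk1_tip (a point): end of the shaft of whisk1, on its axis, 125 from the centre of the cage
- whisk2: another whisk, identical to whisk0; origin at the centre of its cage. May be absent
- whisk2_tip (a point): end of the shaft of whisk2, on its axis, 125 from the centre of the cage
- drainer: fixed dish drainer: flat tray 6 thick with steel wire hoops. Origin on the counter; x along the whisks from cage to shaft end (away from the robot at yaw 0), y left. Tray x -52 to 152, y -145 to 145, rims 12 to 16 high at its outermost 4 at sides and back. Whisks lie on it side by side at y = -80, 0, 80, cage centres within 6 of x = 0, cages in front, shafts between hoops
- hoops (a point): middle of the drainer's hoops at the height of their tops, 58 above the counter. Hoops span x 44 to 145 of the drainer, in pairs 14.5 either side of each shaft, so fingers cannot get round a shaft there; a whisk lifted straight up by its cage by 65 is clear of them
- case: fixed case, sliding cover. Origin on the counter under the middle of the nest bay; x is the cover's opening direction (away from the robot at yaw 0), y left. Outside x -92 to 272, y -121 to 121, walls 56 high, cover rails to 66. Nest bay: x -86 to 86, y -115 to 115, floor 4 above the counter, three identical nests lengthwise along x. Behind it a closed bay under the open cover
- trench (a point): point on the bay floor, middle of the open trench across the bay (x -9 to 59 of the case), where fingers can go round a whisk's shaft down to the floor. In front of it (x -86 to -9) lie the wells for the cages, each 53 wide between dividers 54 high over the counter: no room for fingers beside a cage. Behind it (x 59 to 67) a comb 22 high with 20 wide notches for the shaft ends
- nest0 (a point): right-hand nest (y = -62 in the case): where the cage's centre lies when a whisk is home in it, 22 above the bay floor; the shaft's end is then 124 further along the case's x and 18 lower. Axes as the case's. Play: about 6 either way lengthwise, 3 sideways
- nest1 (a point): middle nest (y = 0 in the case): where the cage's centre lies when a whisk is home in it, 22 above the bay floor; the shaft's end is then 124 further along the case's x and 18 lower. Axes as the case's
- nest2 (a point): left-hand nest (y = 62 in the case): where the cage's centre lies when a whisk is home in it, 22 above the bay floor; the shaft's end is then 124 further along the case's x and 18 lower. Axes as the case's
- cover (a joint): sliding cover: 0 = fully shut, 0.172 m = fully back; slides along the case's x, friction about 2 N, stays where it is left; sometimes starts a little ajar. A plate 5 thick, its top 61 above the counter
- cover_grip (a point): middle of the top edge of the cover's dark wooden grip bar: 12 thick along the case's x (pinch it across this), 80 long along y, standing 22 high on the cover, top 83 above the counter
- spice_jar: small glass spice jar with a steel cap, 50 across, 90 high, 150 g, standing on the case's cover behind the grip bar; origin at the centre of its underside, z up
- trivet: flat square ceramic tile with a painted red and green motif, 120 x 120, 6 thick, fixed on the counter beyond the gap between drainer and case; origin at the centre of its underside
- ramekin: small empty glass ramekin, 76 across, 42 high, to the left of the drainer, not part of the job; origin at its underside
- jar: glass jar with a steel cap, 70 across, 110 high, on the counter to the right of the case, not part of the job; origin at its underside
- spoon: wooden spoon, 240 long, lying to the right of the case, not part of the job; origin at its underside
There are look-alikes about, which are no part of the job. Leave any red look-alike of the whisk1 alone. What is shaped like the whisk2 but orange is not meant.

How it is judged:
By the outcome, as a careful person would: the job done as asked, in the order asked, and still so for the second after the job is handed in, with the robot touching nothing.
Of whisk0, whisk1, whisk2 only 2 to 3 are there at a start; the rules pass over those that are not, and their reading is None.
At some moment in a run one of whisk0, whisk1, whisk2 may be knocked a few centimetres aside while the robot is not near it.
It also fails if it takes over 210 s, if anything falls off the work surface, if the arm or the gripper's body presses on something with over 40 N, if the wrist force passes 120 N, or if a joint passes its speed limit or range.

## Robot

A 6-joint arm with a two-finger parallel gripper is mounted at the origin on the work surface. World frame = base frame: x ahead of the robot, y to its left, z up, the work surface at z = 0. Lengths are in m, angles in rad, forces in N, time in s.
With the tool pointing down it reaches from about 0.275 to 0.975 m from the base axis. Payload 8.4 kg.
Tool frame: the origin (TCP) lies at the very end of the fingers, on their centre line; the grasp point (between the pads) lies 19 mm behind it; z points along the fingers, y is the direction in which the jaws open and shut (so a half turn about z gives the same grasp; the last joint's range is limited). The gripper opens to 92 mm and grips with 3 to 60 N. Pads are 20 mm wide; open, the fingers measure 128 mm over their backs; the gripper's body (75 mm by 189 mm) begins 69 mm behind the grasp point.
Start: joints at [-1.262, 0.353, 1.633, -0, 1.155, -0.002], TCP at [0.191, -0.595, 0.215] pointing down, gripper open.
Joint ranges: [-2.63, 2.63], [-0.92, 2.1], [0.06, 2.66], [-1.3, 4.44], [0, 2.69], [-3.02, 3.02]. Speed limits (rad/s): [2.22, 2.22, 2.79, 3.14, 3.14, 3.14].

## Interface

Orientations are given as [roll, pitch, yaw] about the fixed x, y, z axes, in that order (R = Rz(yaw) Ry(pitch) Rx(roll)).
In Python, from station import bot gives the robot as it stands.
- The arm moves only by the tool carry_out, never from a script. Its argument "rows" is a list of rows, each a list of 3 entries, a list of its own where there are three numbers: the shift along the tool's x, y, z in cm, then the turn about the tool's z in degrees, then the closure, from -1 (fully open) to 1 (shut), so that 0 is half open. In form: [[[tx, ty, tz], turn, hand], ...]. A call has 1 to 12 rows; each row shifts and turns the pose as measured when the row begins, along the tool's axes as they then stand; what a row does not reach is not made up. A row lasts 1/8 s, in which the tool goes at most 62.5 mm and 10.7 degrees, less where a joint would pass 70% of its speed; a pose out of reach is approached as far as the arm can. A call is refused whole if a number of a shift passes 6.25 or a number of a turn 10.7, either way. A call with a gripper value outside its range is refused whole. The fingers move at their own pace and stop on an object; "newtons" is the grip in N (left out, the last holds). Time passes only in rows, so rows that do not move let the fingers close. It gives the time, the measured TCP pose, the force and the opening at its end, in the units of the state.
- bot.state(): the state, without advancing time (a new reading comes with each control period).
- bot.grab_frame(name): name is "side" or "top" or "wrist"; returns the picture (384x512x3 uint8, red, green, blue); there is no depth.
- bot.camera_model(name): a dict with "mtx" (3x3 intrinsics, pixels), "rvec" (rotation vector, rad) and "tvec" (3), from world to camera coordinates, as OpenCV has them. Camera axes: x right, y down, z forward; pixel columns grow to the right and rows downward; lengths in m; the calibration is good to about 2 mm. A picture is of the moment at which its call begins: read the wrist's pose just before it. camera_model takes no time and is no camera call; for the wrist camera it gives the pose at the moment of the call.
- bot.job_done(): hands the job in, once; it reports no verdict.
The state is a dict: "time_s": time; "joint_pos": joint angles; "qd": joint speeds; "joint_efforts": joint torques, N m; "tcp_pos": TCP position; "ee_rot": TCP orientation; "wrist_force": force on the tool from outside, world axes, zero at the start; "moment": the same for the moment, N m; "gripper_width": finger opening in m.
Only numpy, scipy, OpenCV 4.12 (cv2) and the standard library are available. Lean on these libraries where they do the work, as an engineer would, in place of code of your own. Each camera call takes 0.05 s, during which the arm holds its last target. There are 200 camera calls.

## Working session

There is one attempt and no reset: what is moved stays moved. The work goes in short steps, Python scripts to look and compute and a tool call to move; the robot and the scene stay as the last step left them, time stands still between calls to the robot, and variables do not carry over. Pictures are saved under pics/ and viewed, about 12 in all and at most 16, crops included, and the job is handed in when it is done.

Besides the shell and the picture viewer there is one more tool, called after "Request:" by a JSON object that holds its "name" and its "arguments". carry_out: Moves the arm, as the interface text tells. Its arguments: {"type":"object","properties":{"rows":{"type":"array"},"newtons":{"type":"number"}},"required":["rows"]}

```bash
mkdir -p pics; ls
cat > h.py <<'E'
import numpy as np, cv2
from station import bot
def cam(n):
    m=bot.camera_model(n); K=np.array(m["mtx"],float); R=cv2.Rodrigues(np.array(m["rvec"],float))[0]; t=np.array(m["tvec"],float).ravel()
    return K,R,t
def ray(c,u,v,z):
    K,R,t=c; d=R.T@np.linalg.inv(K)@np.array([u,v,1.]); o=-R.T@t
    return o+d*(z-o[2])/d[2]
def proj(c,p):
    K,R,t=c; q=K@(R@np.array(p,float)+t); return q[:2]/q[2]
def snap(n,f=None):
    c=cam(n); im=np.array(bot.grab_frame(n))[:,:,::-1].copy()
    if f: cv2.imwrite("pics/"+f,im)
    return c,im
E
python3 - <<'E'
from h import *
print(bot.state())
for n in ("top","side"):
    c,im=snap(n,n+"0.png"); print(n,"cam pos",(-c[1].T@c[2]).round(3)); np.savez("cam_"+n,*c)
c,im=snap("wrist","wrist0.png");print((-c[1].T@c[2]).round(3))
E
```

```text
pics
{'time_s': 0.0, 'joint_pos': array([-1.26238405e+00,  3.53635937e-01,  1.63415024e+00, -1.10997605e-07,
        1.15517319e+00, -2.39292184e-03]), 'qd': array([ 9.51190072e-04, -1.92634989e-03, -2.96774678e-05, -1.50796811e-04,
        1.27170971e-03,  1.16806417e-03]), 'joint_efforts': array([ 3.14563702e-03, -5.93834317e+01, -3.34213936e+01,  6.98151765e-02,
        2.33232009e-02, -1.56751998e-04]), 'tcp_pos': array([ 0.19099366, -0.5945783 ,  0.21386442]), 'ee_rot': array([-3.14022594e+00, -3.16895983e-06,  3.10805238e-01]), 'wrist_force': array([ 0.98684678,  0.27564341, -0.11843616]), 'moment': array([-0.00781713, -0.0408491 ,  0.01752781]), 'gripper_width': 0.09192659513622106}
top cam pos [0.299 0.035 1.75 ]
side cam pos [0.3   1.117 0.768]
[ 0.267 -0.571  0.383]
```

View pics/top0.png

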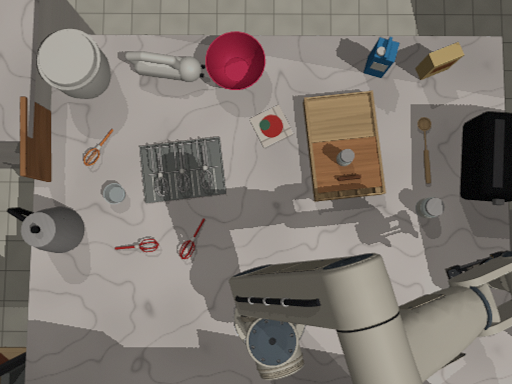

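View pics/side0.png

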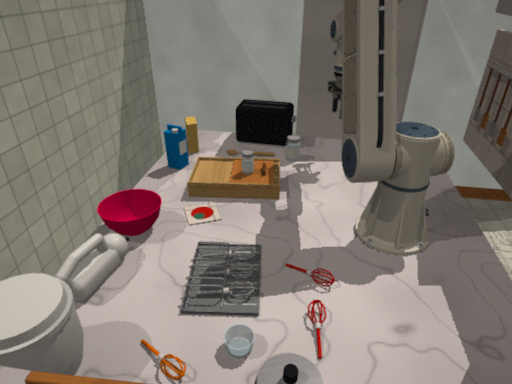

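Run:
```python
from h import *
im=cv2.imread("pics/top0.png")
a=cv2.resize(im[125:215,130:230],None,fx=4,fy=4,interpolation=cv2.INTER_CUBIC)
b=cv2.resize(im[85:205,295:390],None,fx=4,fy=4,interpolation=cv2.INTER_CUBIC)
o=np.zeros((480,790,3),np.uint8); o[:360,:400]=a; o[:480,405:785]=b; cv2.imwrite("pics/crop1.png",o)
c=cam("top")
print(c[0]);print(c[1].round(3))
for p in [(0,0,0),(.5,0,0),(0.5,.3,0)]: print(p,proj(c,p).round(1))
```

```text
[[490.71626115   0.         257.96018659]
 [  0.         490.71626115 187.71028452]
 [  0.           0.           1.        ]]
[[ 0.007 -1.    -0.003]
 [-0.996 -0.006 -0.089]
 [ 0.089  0.004 -0.996]]
(0, 0, 0) [269.2 317.5]
(0.5, 0, 0) [269.9 175.5]
(0.5, 0.3, 0) [186.3 174.9]
```

View pics/crop1.png

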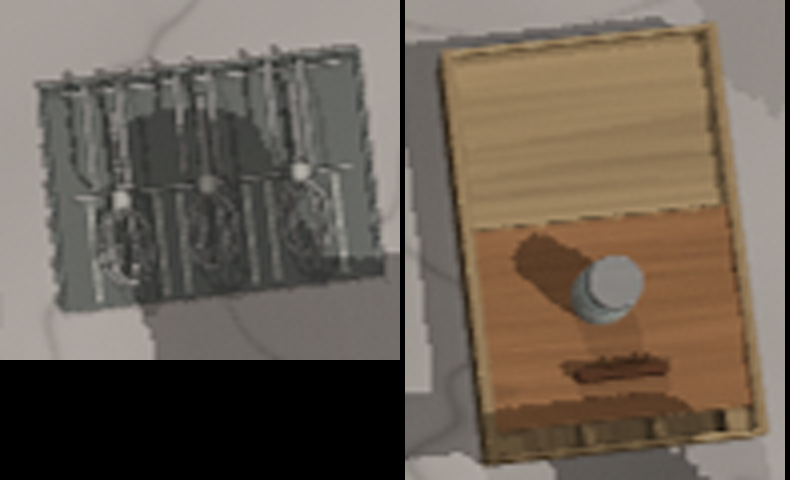

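Run:
```python
from h import *
c=cam("top")
def rep(n,pts,z):
    P=np.array([ray(c,u,v,z) for u,v in pts]); print(n,P[:,:2].round(4).tolist()); return P
P=rep("case TL TR BR BL",[(304.5,98.75),(372.75,91.75),(385.75,193),(315.5,201.25)],.066)
f=(P[2]+P[3])/2; b=(P[0]+P[1])/2; d=b-f; yaw=np.arctan2(d[1],d[0]); print("len",np.hypot(*d[:2]),"w",np.hypot(*(P[2]-P[3])[:2]),np.hypot(*(P[0]-P[1])[:2]),"yaw",yaw)
m=(f+b)/2; o=m[:2]-.09*np.array([np.cos(yaw),np.sin(yaw)]); print("case origin",o)
e=P[3]-P[2];print("yaw from front",np.arctan2(-e[0],e[1]))
P=rep("drainer BL BR TR TL",[(145.5,202),(226.25,193),(219.5,136.25),(139.5,146.25)],.008)
f=(P[0]+P[1])/2;b=(P[2]+P[3])/2;d=b-f;yd=np.arctan2(d[1],d[0]);print(np.hypot(*d[:2]),np.hypot(*(P[0]-P[1])[:2]),yd)
e=P[0]-P[1];print(np.arctan2(-e[0],e[1]))
w=lambda x,y:(x/4+130,y/4+125)
rep("collars",[w(121,200),w(208,184),w(300,172)],.03)
k=lambda x,y:((x-405)/4+295,y/4+85)
rep("grip",[k(575,380),k(668,370),k(622,376)],.083)
rep("cover back edge",[k(475,228),k(718,206)],.061)
rep("jar top",[k(615,283)],.09+.061); 
rep("trivet",[(250.5,123),(275,107),(291,131),(270,147)],.006)
```

```text
case TL TR BR BL [[0.7634, -0.1187], [0.7897, -0.3578], [0.4341, -0.3974], [0.4042, -0.1558]]
len 0.35942755785402786 w 0.24342129930061665 0.240544383723387 yaw 0.10686819369698793
case origin [ 0.50837147 -0.26706156]
yaw from front 0.12337375436727396
drainer BL BR TR TL [[0.4013, 0.4421], [0.4352, 0.1551], [0.6399, 0.182], [0.6018, 0.4691]]
0.20435963019660672 0.2889112709906478 0.132142539120181
0.11771012652388826
collars [[0.4957, 0.3874], [0.5104, 0.3109], [0.5216, 0.2298]]
grip [[0.4762, -0.2293], [0.4853, -0.3087], [0.4799, -0.2694]]
cover back edge [[0.6111, -0.1468], [0.6318, -0.3585]]
jar top [[0.5494, -0.252]]
trivet [[0.6894, 0.0708], [0.7488, -0.0174], [0.661, -0.0754], [0.6022, 0.0001]]
```

```bash
cat >> h.py <<'E'
from scipy.spatial.transform import Rotation as Ro
def st():
    s=bot.state(); return np.array(s["tcp_pos"]),np.array(s["ee_rot"]),s
def need(p,yaw):
    "turn first (deg about tool z), then shift in tool axes after that turn (cm)"
    t,r,s=st(); dy=(yaw-r[2]+np.pi)%(2*np.pi)-np.pi
    R=Ro.from_euler("xyz",[r[0],r[1],yaw]).as_matrix()
    print("turn",round(-np.degrees(dy),1),"shift cm",((R.T@(np.array(p)-t))*100).round(2),"now",t.round(4),"yaw",round(r[2],3),"w",round(s["gripper_width"],4),"t",s["time_s"],"F",s["wrist_force"].round(1))
CO=np.array([.508,-.267]); CY=.113
def case(x,y,o=None,yaw=None):
    o=CO if o is None else o; yaw=CY if yaw is None else yaw
    c,s=np.cos(yaw),np.sin(yaw); return np.array([o[0]+c*x-s*y,o[1]+s*x+c*y])
E
python3 - <<'E'
from h import *
c=cam("wrist"); t,r,s=st(); R=Ro.from_euler("xyz",r).as_matrix()
print("cam in tool",(R.T@((-c[1].T@c[2])-t)).round(3),"axis in tool",(R.T@c[1][2]).round(3), "img x in tool",(R.T@c[1][0]).round(3))
need([.54,-.256,.26],.113)
E
```

```text
cam in tool [ 0.079  0.    -0.169] axis in tool [-0.276 -0.001  0.961] img x in tool [-0.001  1.     0.001]
turn 11.3 shift cm [ 38.5  -29.72  -4.57] now [ 0.191  -0.5947  0.214 ] yaw 0.311 w 0.092 t 0.15 F [ 0.5  0.  -0.2]
```

Request:
{"name": "carry_out", "arguments": {"rows": [[[0,0,-2.5],5.7,-1],[[0,0,-2],5.7,-1],[[3.9,-3,0],0,-1],[[3.9,-3,0],0,-1],[[3.9,-3,0],0,-1],[[3.9,-3,0],0,-1],[[3.9,-3,0],0,-1],[[3.9,-3,0],0,-1],[[3.9,-3,0],0,-1],[[3.9,-3,0],0,-1],[[3.9,-3,0],0,-1],[[3.4,-2.7,0],0,-1]], "newtons": 30}}

```text
time_s: 1.65
tcp_pos: [0.5509, -0.2499, 0.2583]
ee_rot: [-3.138, 0.002, 0.099]
wrist_force: [0.5, -0.1, -0.2]
gripper_width: 0.0919
```

Run:
```python
from h import *
need([.54,-.256,.26],.113)
c,im=snap("wrist","w1.png"); np.savez("w1",*c)
need([.54,-.256,.26],.113)
```

```text
turn -0.8 shift cm [-1.15  0.49 -0.17] now [ 0.5509 -0.2499  0.2583] yaw 0.099 w 0.0919 t 1.65 F [ 0.5 -0.1 -0.2]
turn -0.7 shift cm [-1.5   0.77 -0.18] now [ 0.5541 -0.2466  0.2583] yaw 0.101 w 0.092 t 1.7 F [1.6 1.7 1.8]
```

View pics/w1.png

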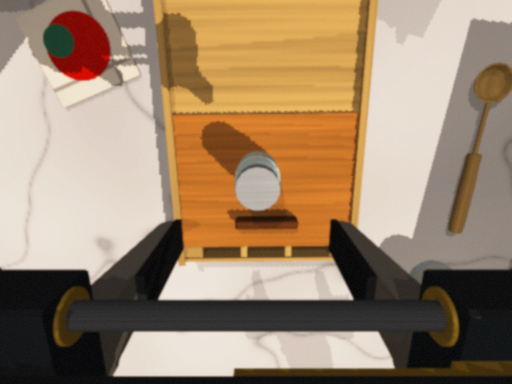

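Run:
```python
from h import *
z=np.load("w1.npz"); c=(z["arr_0"],z["arr_1"],z["arr_2"])
f=lambda u,v,h:ray(c,u,v,h)[:2].round(4)
print("jar cap",f(258,187,.151),"bar",f(267,216,.083), "bar ends",f(236,218,.083),f(297,218,.083))
a,b=f(164,112,.066),f(364,112,.066); print("rail pts",a,b)
L1,L2=f(159,20,.066),f(178,225,.066);R1,R2=f(375,20,.066),f(357,225,.066)
for A,B in((L2,L1),(R2,R1)): print(A,B,"yaw",np.arctan2(*(B-A)[::-1]))
print("front wall top",f(182,263,.056),f(356,259,.056),"cover front",f(180,247,.061),f(352,245,.061),"back edge",f(172,112,.061),f(357,112,.061))
print("trivet corners",f(66,106,.006),f(141,73,.006))
```

```text
jar cap [ 0.5534 -0.2513] bar [ 0.4984 -0.2683] bar ends [ 0.4919 -0.2302] [ 0.4995 -0.3058]
rail pts [ 0.6103 -0.1341] [ 0.6336 -0.369 ]
[ 0.4675 -0.1544] [ 0.7072 -0.1274] yaw 0.11216800151052368
[ 0.4912 -0.3886] [ 0.7301 -0.3616] yaw 0.11254045811891634
front wall top [ 0.4058 -0.159 ] [ 0.4367 -0.4011] cover front [ 0.4331 -0.1567] [ 0.4597 -0.3895] back edge [ 0.6109 -0.1422] [ 0.6328 -0.3625]
trivet corners [0.6017 0.0182] [ 0.6544 -0.0849]
```

Run:
```python
from h import *
need([.551,-.2515,.101],.1125)
```

```text
turn -0.7 shift cm [-0.37  0.54 15.72] now [ 0.5541 -0.2466  0.2583] yaw 0.101 w 0.092 t 1.7 F [1.6 1.7 1.8]
```

Request:
{"name": "carry_out", "arguments": {"rows": [[[-0.4,0.5,0],-0.7,-1],[[0,0,4],0,-1],[[0,0,5],0,-1],[[0,0,5],0,-1],[[0,0,1.7],0,-1],[[0,0,0],0,1],[[0,0,0],0,1],[[0,0,0],0,1],[[0,0,0],0,1],[[0,0,0],0,1]], "newtons": 25}}

```text
time_s: 2.95
tcp_pos: [0.5513, -0.2569, 0.1042]
ee_rot: [3.141, -0.008, 0.114]
wrist_force: [0.5, -0.9, -1.8]
gripper_width: 0.0491
```

Run:
```python
from h import *
need([.675,-.004,.2],.1125)
```

```text
turn 0.1 shift cm [ 15.2  -23.74  -9.46] now [ 0.5513 -0.2569  0.1042] yaw 0.114 w 0.0491 t 2.95 F [ 0.5 -0.9 -1.8]
```

Request:
{"name": "carry_out", "arguments": {"rows": [[[0,0,-4],0,1],[[0,0,-4],0,1],[[2,-3,-1.5],0,1],[[3,-4.5,0],0,1],[[3,-4.5,0],0,1],[[3,-4.5,0],0,1],[[3,-4.5,0],0,1],[[1.6,-2.6,0],0,1],[[0,0,0],0,1],[[0,0,0],0,1]]}}

```text
time_s: 4.2
tcp_pos: [0.6823, 0.0018, 0.2039]
ee_rot: [3.138, -0.01, 0.114]
wrist_force: [0.3, -0.8, -1.2]
gripper_width: 0.0493
```

Run:
```python
from h import *
need([.679,-.006,.0495],.1125)
c,im=snap("wrist"); np.savez("w2",*c)
hsv=cv2.cvtColor(im,cv2.COLOR_BGR2HSV)
for n,z,p in(("top",.006,"top"),):
    ct,it=snap("top"); h=cv2.cvtColor(it,cv2.COLOR_BGR2HSV); m=((h[...,0]<8)|(h[...,0]>172))&(h[...,1]>150)&(h[...,2]>80)
    m[:100]=0;m[160:]=0;m[:,:240]=0;m[:,300:]=0
    v,u=np.nonzero(m); print(len(u), ray(ct,u.mean(),v.mean(),.006) if len(u) else None)
    cv2.imwrite("pics/t2.png",cv2.resize(it[90:160,230:310],None,fx=5,fy=5)); 
cv2.imwrite("pics/w2.png",im)
```

```text
turn 0.1 shift cm [-0.57  0.69 15.43] now [0.6823 0.0018 0.2039] yaw 0.114 w 0.0493 t 4.2 F [ 0.3 -0.8 -1.2]
17 [ 0.70037441 -0.02585412  0.006     ]
```

View pics/w2.png

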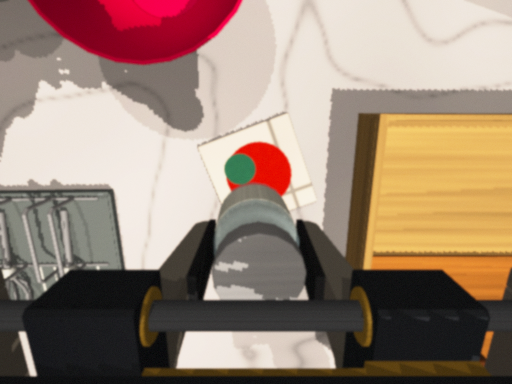

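Run:
```python
from h import *
z=np.load("w2.npz"); c=(z["arr_0"],z["arr_1"],z["arr_2"])
a,b,d=[ray(c,u,v,.006)[:2] for u,v in((198,146),(284,113),(315,200))]
print(a,b,d,"centre",(a+d)/2,np.hypot(*(a-b)),np.hypot(*(b-d)))
m=(a+d)/2
need([m[0],m[1],.0495],.1125)
```

```text
[0.70606228 0.07587996] [ 0.75730557 -0.02439705] [ 0.65324005 -0.07973167] centre [ 0.67965117 -0.00192585] 0.112611514472496 0.11786242508646384
turn 0.0 shift cm [-0.46  0.25 15.45] now [0.6823 0.0013 0.2041] yaw 0.113 w 0.0493 t 4.3 F [ 1.  -0.  -1.1]
```

Request:
{"name": "carry_out", "arguments": {"rows": [[[-0.4,0.3,4],0,1],[[0,0,4],0,1],[[0,0,4],0,1],[[0,0,2.5],0,1],[[0,0,0.6],0,1],[[0,0,0],0,1],[[0,0,0],0,1]]}}

```text
time_s: 5.18
tcp_pos: [0.681, -0.0104, 0.0533]
ee_rot: [3.137, -0.016, 0.105]
wrist_force: [-0.1, -0.1, -1.6]
gripper_width: 0.0492
```

Request:
{"name": "carry_out", "arguments": {"rows": [[[0,-0.7,0],0,1],[[0,0,0],0,1],[[0,0,0.3],0,1],[[0,0,0.1],0,1],[[0,0,0],0,1]]}}

```text
time_s: 5.8
tcp_pos: [0.6819, -0.0026, 0.0517]
ee_rot: [3.136, -0.02, 0.106]
wrist_force: [-0.9, -0.2, -1.8]
gripper_width: 0.0493
```

Request:
{"name": "carry_out", "arguments": {"rows": [[[0,0,0.3],0,1],[[0,0,0.2],0,1],[[0,0,0.1],0,1]]}}

```text
time_s: 6.18
tcp_pos: [0.6838, -0.0024, 0.0483]
ee_rot: [3.136, -0.023, 0.105]
wrist_force: [-4.1, 0.7, 8.9]
gripper_width: 0.0493
```

Request:
{"name": "carry_out", "arguments": {"rows": [[[0,0,0],0,-1],[[0,0,0],0,-1],[[0,0,0],0,-1],[[0,0,-3],0,-1],[[0,0,-5],0,-1],[[0,0,-5],-10,-1],[[-1,2,-1],-10,-1],[[0,0,0],-10,-1],[[0,0,0],-10,-1],[[0,0,0],-10,-1],[[0,0,0],-10,-1]]}}

```text
time_s: 7.55
tcp_pos: [0.6761, -0.0252, 0.1914]
ee_rot: [3.12, -0.005, 1.185]
wrist_force: [-0.4, -0.6, 0.1]
gripper_width: 0.092
```

Run:
```python
from h import *
need([.484,-.269,.2],1.683)
ct,it=snap("top"); cv2.imwrite("pics/t3.png",it)
print(st()[1], st()[2]["joint_pos"].round(2))
```

```text
turn -28.5 shift cm [-22.07 -21.79  -1.46] now [ 0.6761 -0.0252  0.1914] yaw 1.185 w 0.092 t 7.55 F [-0.4 -0.6  0.1]
[ 3.11981665 -0.00514488  1.19381522] [-0.04  0.44  1.56 -0.    1.12  0.34]
```

Request:
{"name": "carry_out", "arguments": {"rows": [[[0,0,-1],-9.5,-1],[[0,0,0],-9.5,-1],[[0,0,0],-9,-1],[[-4.4,-4.4,0],0,-1],[[-4.4,-4.4,0],0,-1],[[-4.4,-4.4,0],0,-1],[[-4.4,-4.4,0],0,-1],[[-3.5,-3.5,0],0,-1],[[0,0,0],0,-1]]}}

```text
time_s: 8.72
tcp_pos: [0.4864, -0.263, 0.1967]
ee_rot: [3.12, 0.006, 1.673]
wrist_force: [0.2, 0.1, 0.9]
gripper_width: 0.0921
```

Run:
```python
from h import *
need([.484,-.269,.08],1.683)
c,im=snap("wrist","w3.png"); np.savez("w3",*c)
a=proj(c,(.484,-.269,.083)); print(a, proj(c,[*case(-.092,0),.056]))
```

```text
turn -0.6 shift cm [-0.5  -0.56 11.66] now [ 0.4864 -0.263   0.1967] yaw 1.673 w 0.0921 t 8.725 F [0.2 0.1 0.9]
[248.69926612 191.60952467] [185.74349157 186.11883215]
```

View pics/w3.png

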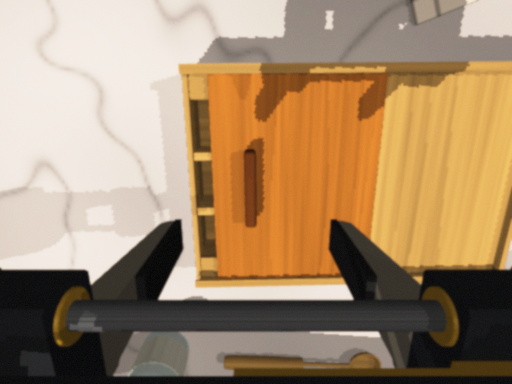

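Run:
```python
from h import *
z=np.load("w3.npz"); c=(z["arr_0"],z["arr_1"],z["arr_2"])
f=lambda u,v,h:ray(c,u,v,h)[:2]
b1,b2=f(250,150,.083),f(250.5,226,.083); print("bar",b1,b2,(b1+b2)/2,np.hypot(*(b1-b2)))
A,B=f(181,66,.066),f(197,285,.066); print("front corners",A,B,np.hypot(*(A-B)),"normal yaw",np.arctan2(-(A-B)[0],(A-B)[1]))
u=np.array([np.cos(.1125),np.sin(.1125)]); print("origin",(A+B)/2+.092*u)
need([*((b1+b2)/2),.067],1.683)
```

```text
bar [ 0.48128622 -0.22758081] [ 0.48936401 -0.3056174 ] [ 0.48532511 -0.26659911] 0.07845355410951094
front corners [ 0.40992374 -0.15823396] [ 0.43570051 -0.39202797] 0.23521071373520583 normal yaw 0.10981067674136771
origin [ 0.51423056 -0.26480278]
turn -0.5 shift cm [-0.36 -0.56 12.97] now [ 0.4875 -0.262   0.1967] yaw 1.674 w 0.0918 t 8.775 F [ 0.4 -0.   1. ]
```

Request:
{"name": "carry_out", "arguments": {"rows": [[[-0.4,-0.6,4],0,-1],[[0,0,4],0,-1],[[0,0,3.5],0,-1],[[0,0,1],0,-1],[[0,0,0],0,-1]]}}

```text
time_s: 9.4
tcp_pos: [0.4909, -0.264, 0.07]
ee_rot: [3.114, 0.007, 1.67]
wrist_force: [1.1, -0.6, -0.4]
gripper_width: 0.092
```

Request:
{"name": "carry_out", "arguments": {"rows": [[[0,-0.5,0],-0.7,-0.3],[[0,0,0],0,1],[[0,0,0],0,1],[[0,0,0],0,1],[[0,0,0],0,1],[[0,0,0],0,1]], "newtons": 30}}

```text
time_s: 10.15
tcp_pos: [0.4881, -0.2655, 0.074]
ee_rot: [3.109, 0.011, 1.683]
wrist_force: [1.1, 0.6, 0.4]
gripper_width: 0.0341
```

Run:
```python
from h import *
t=st()[0]; need([t[0]+.144*np.cos(.1125),t[1]+.144*np.sin(.1125),t[2]],1.683)
```

```text
turn 0.0 shift cm [ 0.   14.39  0.47] now [ 0.4881 -0.2655  0.074 ] yaw 1.683 w 0.0341 t 10.15 F [1.1 0.6 0.4]
```

Request:
{"name": "carry_out", "arguments": {"rows": [[[0,0,0.4],0,1],[[0,0,0.1],0,1],[[0,0,0.1],0,1],[[0,0,0.1],0,1]]}}

```text
time_s: 10.65
tcp_pos: [0.4891, -0.2654, 0.0683]
ee_rot: [3.108, 0.011, 1.683]
wrist_force: [-1.5, 4.3, 16.3]
gripper_width: 0.0116
```

Request:
{"name": "carry_out", "arguments": {"rows": [[[0,0,-0.2],0,1],[[0,2.5,0.1],0,1],[[0,3,0.1],0,1],[[0,3,0.1],0,1],[[0,3,0.1],0,1],[[0,1.5,0.05],0,1]]}}

```text
time_s: 11.4
tcp_pos: [0.6178, -0.2509, 0.0684]
ee_rot: [3.115, 0.01, 1.683]
wrist_force: [-2.8, -0.1, 5.6]
gripper_width: 0.0116
```

Run:
```python
from h import *
need([.488+.144*np.cos(.1125),-.2655+.144*np.sin(.1125),.07],1.683)
```

```text
turn -0.0 shift cm [ 0.01  1.35 -0.12] now [ 0.6178 -0.2509  0.0684] yaw 1.683 w 0.0116 t 11.4 F [-2.8 -0.1  5.6]
```

Continue until the stop is felt.

Request:
{"name": "carry_out", "arguments": {"rows": [[[0,0.9,0],0,1],[[0,0.6,0],0,1],[[0,0.6,0],0,1],[[0,0.6,0],0,1]]}}

```text
time_s: 11.9
tcp_pos: [0.6321, -0.2492, 0.0682]
ee_rot: [3.14, 0.006, 1.684]
wrist_force: [-22.6, -3.7, 19.9]
gripper_width: 0.0113
```

Request:
{"name": "carry_out", "arguments": {"rows": [[[0,-0.2,0],0,0.3],[[0,0,0],0,0.3],[[0,0,0],0,0.3],[[0,0,-4],0,0.3],[[0,-5,-5],0,0.3],[[0,-5,-5],0,0.3],[[0,-5,-2],0,0.3],[[0,0,0],10,0.3],[[0,0,0],10,0.3],[[0,0,0],10,0.3],[[0,0,0],10,0.3],[[0,0,0],10,0.3]]}}

```text
time_s: 13.4
tcp_pos: [0.4893, -0.2647, 0.2226]
ee_rot: [3.129, -0.002, 0.785]
wrist_force: [0.5, 0.4, -0.8]
gripper_width: 0.0326
```

Request:
{"name": "carry_out", "arguments": {"rows": [[[0,0,0],10,0.3],[[0,0,0],10,0.3],[[0,0,0],10,0.3],[[0,0,0],9,0.3],[[0,0,0],0,0.3]]}}

```text
time_s: 14.02
tcp_pos: [0.491, -0.2641, 0.2227]
ee_rot: [3.133, -0.013, 0.083]
wrist_force: [-0.1, 0.1, -0.6]
gripper_width: 0.0321
```

Run:
```python
from h import *
need([.45,-.27,.25],.1125)
c,im=snap("wrist","w4.png"); np.savez("w4",*c); print(st()[1])
```

```text
turn -1.7 shift cm [-4.11  0.15 -2.78] now [ 0.491  -0.2641  0.2227] yaw 0.083 w 0.0321 t 14.025 F [-0.1  0.1 -0.6]
[ 3.13286672 -0.01268784  0.08475018]
```

View pics/w4.png

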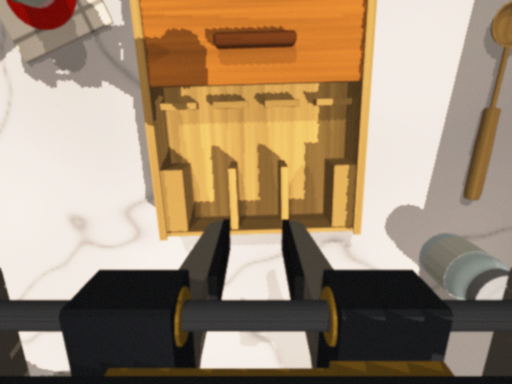

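Run:
```python
from h import *
im=cv2.imread("pics/w4.png"); cv2.imwrite("pics/w4c.png",cv2.resize(im[80:245,145:375],None,fx=3.4,fy=3.4,interpolation=cv2.INTER_NEAREST))
```

```text
(no output)
```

View pics/w4c.png

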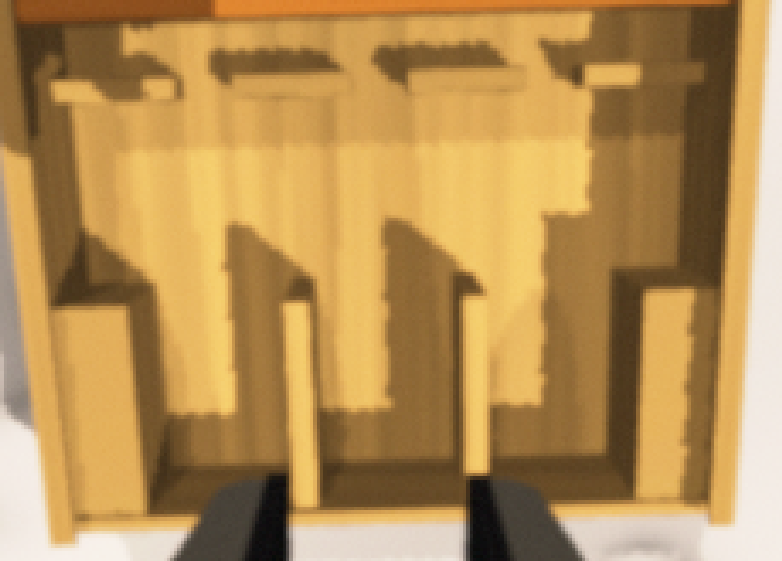

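Run:
```python
from h import *
from scipy.optimize import least_squares
z=np.load("w4.npz"); c=(z["arr_0"],z["arr_1"],z["arr_2"])
P=[(296,301,-.009,.031,.054),(305,508,-.086,.031,.054),(475,293,-.009,-.031,.054),(128,305,-.009,.0885,.054),(147,516,-.086,.0885,.054),(643,288,-.009,-.0885,.054),(637,498,-.086,-.0885,.054),
(205,84,.063,.062,.024),(379,80,.063,0,.024),(554,76,.063,-.062,.024)]
W=np.array([ray(c,u/3.4+145,v/3.4+80,h)[:2] for u,v,_,_,h in P]); L=np.array([(p[2],p[3]) for p in P])
f=lambda q:(np.array([case(x,y,q[:2],q[2]) for x,y in L])-W).ravel()
s=least_squares(f,[.51,-.266,.112],loss="soft_l1",f_scale=.003); print(s.x.round(4)); print((f(s.x)*1000).reshape(-1,2).round(1))
```

```text
[ 0.5115 -0.2667  0.1121]
[[ 0.3  0.3]
 [-0.4 -0.4]
 [-0.4 -0.5]
 [-0.1  0.3]
 [ 0.8 -0.1]
 [-0.3 -0.6]
 [-0.3  0.3]
 [-0.4  0.9]
 [ 0.2  0.1]
 [ 0.7 -0.2]]
```

```bash
sed -i 's/^CO=.*/CO=np.array([.5115,-.2667]); CY=.1121/' h.py
python3 - <<'E'
from h import *
need([.475,.235,.2],.12)
E
```

```text
turn -2.0 shift cm [  4.36 -49.76   1.89] now [ 0.491  -0.2641  0.2227] yaw 0.085 w 0.0322 t 14.075 F [0.4 0.5 0.1]
```

Request:
{"name": "carry_out", "arguments": {"rows": [[[0,0,0],-2,-0.35],[[0.4,-5,0],0,-0.35],[[0.4,-5,0],0,-0.35],[[0.4,-5,0],0,-0.35],[[0.4,-5,0],0,-0.35],[[0.4,-5,0],0,-0.35],[[0.4,-5,0],0,-0.35],[[0.4,-5,0],0,-0.35],[[0.4,-5,0],0,-0.35],[[0.4,-5,0],0,-0.35],[[0.4,-3,0],0,-0.35],[[0,0,0],0,-0.35]]}}

```text
time_s: 15.58
tcp_pos: [0.4645, 0.2324, 0.2198]
ee_rot: [3.132, -0.02, 0.167]
wrist_force: [-0.2, 0.4, -0.5]
gripper_width: 0.0618
```

Run:
```python
from h import *
need([.475,.235,.2],.12)
c,im=snap("wrist","w5.png"); np.savez("w5",*c)
for y in(.2298,.3109,.3874): print(proj(c,(.5104,y,.03)))
cv2.imwrite("pics/w5c.png",cv2.resize(im[60:330,:],None,fx=1.5,fy=1.5,interpolation=cv2.INTER_CUBIC))
```

```text
turn 2.7 shift cm [ 1.04 -0.15  2.  ] now [0.4645 0.2324 0.2198] yaw 0.167 w 0.0618 t 15.575 F [-0.2  0.4 -0.5]
[262.71601706 137.66119334]
[195.56526202 126.28581148]
[130.77872381 115.3109295 ]
```

View pics/w5c.png

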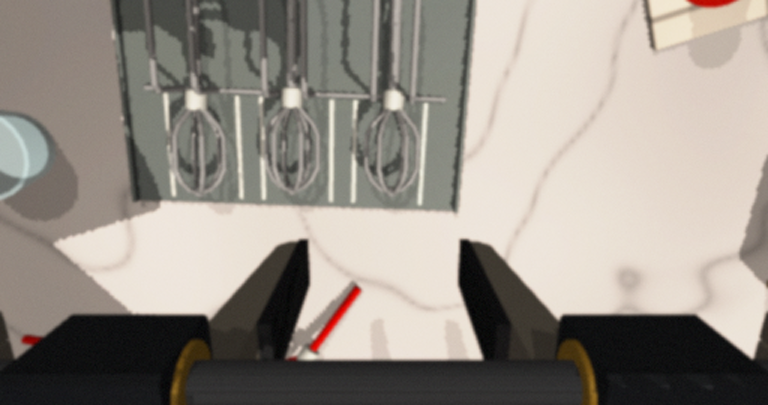

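Run:
```python
from h import *
z=np.load("w5.npz"); c=(z["arr_0"],z["arr_1"],z["arr_2"])
f=lambda u,v,h:ray(c,u/1.5,v/1.5+60,h)[:2]
for a,b in(((195,99),(199,150)),((291,98),(292,150)),((393,99),(391,152))):
    A,B=f(*a,.026),f(*b,.028); print("collar",A.round(4),"cage",B.round(4),np.hypot(*(A-B)).round(4),"yaw",np.arctan2(*(A-B)[::-1]).round(3))
A,B=f(457,210,.006),f(134,200,.006); d=B-A; print("tray front",A,B,np.hypot(*d),np.arctan2(-d[0],d[1]))
```

```text
collar [0.4974 0.3891] cage [0.4571 0.3827] 0.0408 yaw 0.158
collar [0.5109 0.3136] cage [0.4696 0.3077] 0.0417 yaw 0.142
collar [0.5236 0.2329] cage [0.4814 0.2272] 0.0426 yaw 0.132
tray front [0.43546958 0.15813494] [0.39742801 0.44538761] 0.28976068610403277 0.13166626727523661
```

Run:
```python
from h import *
need([.483,.2275,.08],.132)
```

```text
turn 2.0 shift cm [ 1.52  0.49 14.  ] now [0.4643 0.2313 0.2196] yaw 0.166 w 0.0623 t 15.625 F [ 0.6 -0.7  0.3]
```

Request:
{"name": "carry_out", "arguments": {"rows": [[[0,0,0],2,-0.35],[[1.5,0.5,2],0,-0.35],[[0,0,5],0,-0.35],[[0,0,5],0,-0.35],[[0,0,2],0,-0.35],[[0,0,0],0,-0.35]]}}

```text
time_s: 16.38
tcp_pos: [0.4858, 0.2207, 0.0781]
ee_rot: [3.133, -0.024, 0.121]
wrist_force: [-0.3, 0.8, 0.7]
gripper_width: 0.0624
```

Run:
```python
from h import *
need([.483,.2275,.014],.132); print(st()[1])
```

```text
turn -0.7 shift cm [-0.34 -0.77  6.39] now [0.4858 0.2207 0.0781] yaw 0.121 w 0.0624 t 16.375 F [-0.3  0.8  0.7]
[ 3.13262687 -0.02378243  0.12063584]
```

Request:
{"name": "carry_out", "arguments": {"rows": [[[-0.3,-0.8,0],-0.7,-0.35],[[0,-0.1,3],0,-0.35],[[0,-0.1,2],0,-0.35],[[0,0,0.8],0,-0.35],[[0,0,0],0,-0.35]]}}

```text
time_s: 17.0
tcp_pos: [0.4871, 0.232, 0.025]
ee_rot: [3.136, -0.033, 0.132]
wrist_force: [0.1, -1.0, 0.7]
gripper_width: 0.0621
```

Run:
```python
from h import *
need([.483,.2275,.013],.132); print(st()[1])
```

```text
turn 0.0 shift cm [-0.51  0.39  1.19] now [0.4871 0.232  0.025 ] yaw 0.132 w 0.0621 t 17.0 F [ 0.1 -1.   0.7]
[ 3.13560048 -0.03326403  0.13221709]
```

Request:
{"name": "carry_out", "arguments": {"rows": [[[-0.5,0.35,0.6],0,-0.35],[[0,0,0.6],0,-0.35],[[0,0,0.1],0,-0.35]]}}

```text
time_s: 17.38
tcp_pos: [0.4838, 0.2281, 0.0131]
ee_rot: [3.137, -0.036, 0.132]
wrist_force: [-0.3, 0.5, 0.6]
gripper_width: 0.0618
```

Run:
```python
from h import *
need([.483,.2275,.013],.132); print(st()[1])
```

```text
turn 0.0 shift cm [-0.09  0.05  0.  ] now [0.4838 0.2281 0.0131] yaw 0.132 w 0.0618 t 17.375 F [-0.3  0.5  0.6]
[ 3.13650272 -0.03611709  0.1322493 ]
```

Request:
{"name": "carry_out", "arguments": {"rows": [[[0,0,0.05],0,1],[[0,0,0.05],0,1],[[0,0,0.05],0,1],[[0,0,0],0,1],[[0,0,-2],0,1],[[0,0,-4],0,1],[[0,0,-4],0,1],[[0,0,-1],0,1],[[0,0,0],0,1]], "newtons": 40}}

```text
time_s: 18.5
tcp_pos: [0.479, 0.2278, 0.1232]
ee_rot: [3.136, -0.034, 0.132]
wrist_force: [0.3, -0.2, -1.1]
gripper_width: 0.0447
```

Run:
```python
from h import *
need([.40,.03,.12],.1121); print(st()[1])
```

```text
turn 1.2 shift cm [-10.07  18.77   0.09] now [0.479  0.2278 0.1232] yaw 0.132 w 0.0447 t 18.5 F [ 0.3 -0.2 -1.1]
[ 3.13573376 -0.03373345  0.13226315]
```

Request:
{"name": "carry_out", "arguments": {"rows": [[[-1.6,3.8,0],1.2,1],[[-1.6,3.8,0],0,1],[[-1.6,3.8,0],0,1],[[-1.6,3.8,0],0,1],[[-1.2,3,0],0,1],[[0,0,3],0,1],[[0,0,4],0,1],[[0,0,2],0,1],[[0,0,0],0,1]]}}

```text
time_s: 19.62
tcp_pos: [0.4176, 0.031, 0.0176]
ee_rot: [3.136, -0.018, 0.111]
wrist_force: [-0.2, 0.4, -0.3]
gripper_width: 0.0441
```

Run:
```python
from h import *
need([.42,.03,.008],.1121); print(st()[1])
```

```text
turn -0.1 shift cm [0.21 0.12 0.97] now [0.4176 0.031  0.0176] yaw 0.111 w 0.0441 t 19.625 F [-0.2  0.4 -0.3]
[ 3.13555665 -0.01772361  0.11065229]
```

Request:
{"name": "carry_out", "arguments": {"rows": [[[0,0,0.5],0,1],[[0,0,0.4],0,1],[[0,0,0.15],0,1]]}}

```text
time_s: 20.0
tcp_pos: [0.4181, 0.0311, 0.0071]
ee_rot: [3.136, -0.018, 0.111]
wrist_force: [-1.0, 0.3, -0.2]
gripper_width: 0.0446
```

Request:
{"name": "carry_out", "arguments": {"rows": [[[0,0,0.2],0,1],[[0,0,0],0,-0.4],[[0,0,0],0,-0.4],[[0,0,-2],0,-0.4],[[0,0,-5],0,-0.4],[[0,0,-5],0,-0.4],[[0,0,-5],0,-0.4],[[0,0,0],0,-0.4]]}}

```text
time_s: 21.0
tcp_pos: [0.416, 0.032, 0.1818]
ee_rot: [3.135, -0.022, 0.111]
wrist_force: [0.1, 0.0, 0.2]
gripper_width: 0.0643
```

Run:
```python
from h import *
print(st()[0],st()[1])
c,im=snap("wrist","w6.png"); np.savez("w6",*c)
print(proj(c,(.418,.031,.022)),proj(c,(.543,.045,.004)))
```

```text
[0.4159684  0.03196061 0.18181556] [ 3.13540916 -0.02222872  0.11123155]
[255.99191491 178.2271108 ] [255.79385243  62.28303622]
```

View pics/w6.png

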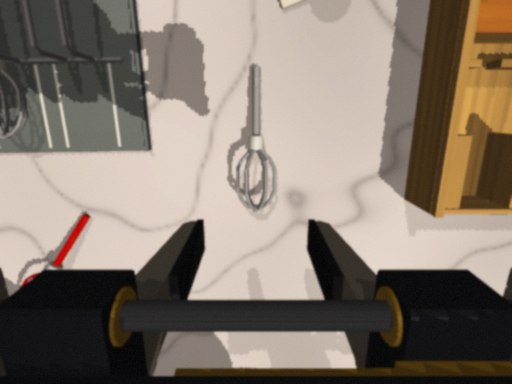

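Run:
```python
from h import *
z=np.load("w6.npz"); c=(z["arr_0"],z["arr_1"],z["arr_2"])
a=ray(c,255,66,.006)[:2]; b=ray(c,257,145,.018)[:2]; g=ray(c,256.5,178,.022)[:2]; d=a-b; y=np.arctan2(d[1],d[0]); print("tip",a,"collar",b,"cage",g,np.hypot(*d),"yaw",y, np.arctan2(*(a-g)[::-1]))
gp=(a-.047*np.array([np.cos(y),np.sin(y)])); print("grip",gp)
need([*gp,.06],y)
```

```text
tip [0.53886257 0.04542365] collar [0.45523305 0.03397454] cage [0.4183273 0.0304523] 0.08440958963030486 yaw 0.13605690444601984 0.12357425803133394
grip [0.49229692 0.03904868]
turn -1.4 shift cm [ 7.56  0.27 12.14] now [0.4146 0.0318 0.1799] yaw 0.111 w 0.0641 t 21.05 F [-0.2  0.  -0.4]
```

Request:
{"name": "carry_out", "arguments": {"rows": [[[0,0,0],-0.8,-0.4],[[4,0.15,2],0,-0.4],[[3.8,0.15,4],0,-0.4],[[0,0,4],0,-0.4],[[0,0,3],0,-0.4],[[0,0,0],0,-0.4]]}}

```text
time_s: 21.8
tcp_pos: [0.4915, 0.0379, 0.0391]
ee_rot: [3.136, -0.007, 0.129]
wrist_force: [0.1, 0.3, 0.7]
gripper_width: 0.0644
```

Run:
```python
from h import *
need([.494,.0395,.003],.124); print(st()[1])
```

```text
turn 0.3 shift cm [ 0.24 -0.15  3.61] now [0.4915 0.0379 0.0391] yaw 0.129 w 0.0644 t 21.8 F [0.1 0.3 0.7]
[ 3.13579967 -0.00687641  0.12905986]
```

Request:
{"name": "carry_out", "arguments": {"rows": [[[0.2,-0.15,2],0.3,-0.4],[[0,0,1.2],0,-0.4],[[0,0,0.2],0,-0.4]]}}

```text
time_s: 22.18
tcp_pos: [0.4932, 0.0394, 0.0046]
ee_rot: [3.136, -0.006, 0.125]
wrist_force: [0.5, -0.5, 0.4]
gripper_width: 0.0642
```

Run:
```python
from h import *
need([.494,.0395,.003],.124); print(st()[1])
```

```text
turn 0.0 shift cm [0.08 0.   0.16] now [0.4932 0.0394 0.0046] yaw 0.125 w 0.0642 t 22.175 F [ 0.5 -0.5  0.4]
[ 3.13585784 -0.00555467  0.12458771]
```

Request:
{"name": "carry_out", "arguments": {"rows": [[[0,0,0.1],0,1],[[0,0,0.05],0,1],[[0,0,0.05],0,1],[[0,0,0],0,1],[[0,0,0.05],0,1],[[0,0,0],0,1],[[0,0,0],0,1]], "newtons": 45}}

```text
time_s: 23.05
tcp_pos: [0.4945, 0.0395, 0.0042]
ee_rot: [3.136, -0.009, 0.125]
wrist_force: [0.9, -0.0, -0.3]
gripper_width: 0.0085
```

Run:
```python
from h import *
need([*case(.0295,.062),.12],.1121)
```

```text
turn 0.7 shift cm [  1.31  24.48 -11.42] now [0.4945 0.0395 0.0042] yaw 0.125 w 0.0085 t 23.05 F [ 0.9 -0.  -0.3]
```

Request:
{"name": "carry_out", "arguments": {"rows": [[[0,0,-2],0,1],[[0,0,-4],0,1],[[0,0,-4],0,1],[[0.2,3,-1.5],0.7,1],[[0.3,4.5,0],0,1],[[0.3,4.5,0],0,1],[[0.3,4.5,0],0,1],[[0.2,4.5,0],0,1],[[0,2,0],0,1],[[0,0,0],0,1]]}}

```text
time_s: 24.3
tcp_pos: [0.5328, -0.193, 0.1239]
ee_rot: [3.136, -0.008, 0.114]
wrist_force: [-0.0, 0.9, -1.2]
gripper_width: 0.0082
```

Run:
```python
from h import *
need([*case(.0295,.062),.06],.1121); print(st()[1])
c,im=snap("wrist","w7.png"); np.savez("w7",*c)
```

```text
turn 0.1 shift cm [-0.04  0.85  6.39] now [ 0.5328 -0.193   0.1239] yaw 0.114 w 0.0082 t 24.3 F [-0.   0.9 -1.2]
[ 3.13581274 -0.00776367  0.11388804]
```

View pics/w7.png

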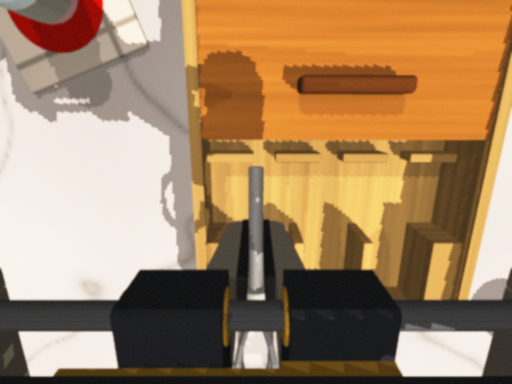

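Run:
```python
from h import *
z=np.load("w7.npz"); c=(z["arr_0"],z["arr_1"],z["arr_2"])
t,r,s=st(); d=np.array([np.cos(.113),np.sin(.113)])
for k in(.04,.048):
  for dz in(-.01,0,.01): print(k,dz,proj(c,[*(t[:2]+k*d),t[2]+dz]).round(1))
```

```text
0.04 -0.01 [254.4 170.9]
0.04 0 [254.4 174.5]
0.04 0.01 [254.5 178.4]
0.048 -0.01 [254.4 158.1]
0.048 0 [254.4 161. ]
0.048 0.01 [254.4 164.2]
```

Request:
{"name": "carry_out", "arguments": {"rows": [[[0,0.8,0],0,1],[[0,0,2],0,1],[[0,0,2],0,1],[[0,0,0.5],0,1],[[0,0,0],0,1]]}}

```text
time_s: 24.98
tcp_pos: [0.5342, -0.1963, 0.0785]
ee_rot: [3.137, -0.008, 0.12]
wrist_force: [0.1, -0.1, -0.7]
gripper_width: 0.0083
```

Run:
```python
from h import *
need([*case(.0295,.062),.008],.1121); print(st()[1])
```

```text
turn 0.5 shift cm [-0.15  0.5   7.05] now [ 0.5342 -0.1963  0.0785] yaw 0.12 w 0.0083 t 24.975 F [ 0.1 -0.1 -0.7]
[ 3.13678266 -0.00753133  0.12018708]
```

Request:
{"name": "carry_out", "arguments": {"rows": [[[0,0.5,0],0.5,1],[[0,0.1,0.1],0,1],[[0,0,0.1],0,1]]}}

```text
time_s: 25.35
tcp_pos: [0.5361, -0.2029, 0.0782]
ee_rot: [3.136, -0.01, 0.111]
wrist_force: [0.4, 0.1, -1.0]
gripper_width: 0.0082
```

Run:
```python
from h import *
need([*case(.031,.062),.008],.1121); print(st()[1])
```

```text
turn -0.0 shift cm [-0.12 -0.17  7.02] now [ 0.5361 -0.2029  0.0782] yaw 0.111 w 0.0082 t 25.35 F [ 0.4  0.1 -1. ]
[ 3.13568447 -0.00983815  0.11128286]
```

Request:
{"name": "carry_out", "arguments": {"rows": [[[-0.1,-0.15,1],0,1],[[0,0,2],0,1],[[0,0,0],0,1]]}}

```text
time_s: 25.72
tcp_pos: [0.5349, -0.2015, 0.0469]
ee_rot: [3.136, -0.01, 0.111]
wrist_force: [-0.7, 0.5, -0.8]
gripper_width: 0.0084
```

Run:
```python
from h import *
need([*case(.031,.062),.008],.1121); print(st()[1])
```

```text
turn -0.1 shift cm [ 0.   -0.01  3.89] now [ 0.5349 -0.2015  0.0469] yaw 0.111 w 0.0084 t 25.725 F [-0.7  0.5 -0.8]
[ 3.13563838 -0.01003406  0.11094538]
```

Aligned; continue down.

Request:
{"name": "carry_out", "arguments": {"rows": [[[0,0,1.5],0,1],[[0,0,1.5],0,1],[[0,0,0.4],0,1],[[0,0,0],0,1]]}}

```text
time_s: 26.22
tcp_pos: [0.5354, -0.2017, 0.0107]
ee_rot: [3.136, -0.01, 0.111]
wrist_force: [0.5, 0.1, -0.8]
gripper_width: 0.0084
```

Run:
```python
from h import *
need([*case(.031,.062),.008],.1121); print(st()[1])
```

```text
turn -0.1 shift cm [-0.01 -0.01  0.27] now [ 0.5354 -0.2017  0.0107] yaw 0.111 w 0.0084 t 26.225 F [ 0.5  0.1 -0.8]
[ 3.13562709 -0.01005952  0.11100891]
```

Request:
{"name": "carry_out", "arguments": {"rows": [[[0,0,0.25],0,1],[[0,0,0.1],0,1]]}}

```text
time_s: 26.48
tcp_pos: [0.5359, -0.2018, 0.008]
ee_rot: [3.135, -0.011, 0.111]
wrist_force: [-2.7, 0.9, 9.3]
gripper_width: 0.008
```

Request:
{"name": "carry_out", "arguments": {"rows": [[[0,0,0],0,0.4],[[0,0,0],0,0.4],[[0,0,-0.2],0,0.4],[[0,0,-3],0,0.4],[[0,0,-5],0,0.4],[[0,0,-5],0,0.4],[[0,0,-5],0,0.4],[[0,0,0],0,-0.35]]}}

```text
time_s: 27.48
tcp_pos: [0.5341, -0.201, 0.1965]
ee_rot: [3.135, -0.012, 0.111]
wrist_force: [0.0, -0.2, 0.8]
gripper_width: 0.0355
```

Run:
```python
from h import *
need([.47,.3,.2],.13)
c,im=snap("wrist","w8.png"); np.savez("w8",*c)
ct,it=snap("top","t8.png")
b=cv2.resize(it[125:215,130:230],None,fx=4,fy=4,interpolation=cv2.INTER_CUBIC)
o=np.zeros((360,800,3),np.uint8); o[:,:400]=b; a=cv2.resize(im[90:300,150:400],(400,336)); o[:336,400:]=a; cv2.imwrite("pics/c8.png",o)
```

```text
turn -1.1 shift cm [  0.15 -50.51  -0.7 ] now [ 0.5341 -0.201   0.1965] yaw 0.111 w 0.0355 t 27.475 F [ 0.  -0.2  0.8]
```

View pics/c8.png

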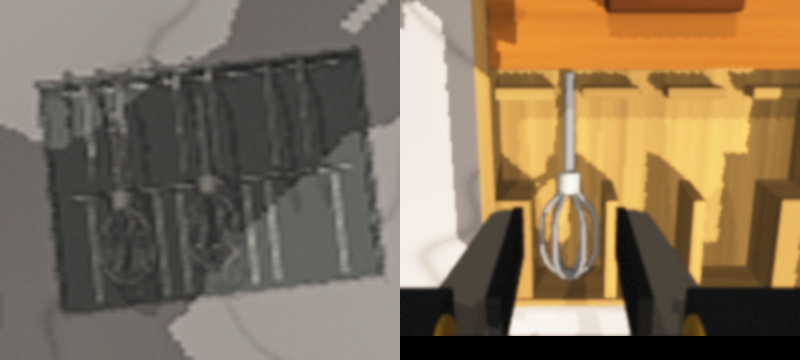

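Request:
{"name": "carry_out", "arguments": {"rows": [[[0,0,0],-1.1,-0.35],[[0,-5.5,0],0,-0.35],[[0,-5.5,0],0,-0.35],[[0,-5.5,0],0,-0.35],[[0,-5.5,0],0,-0.35],[[0,-5.5,0],0,-0.35],[[0,-5.5,0],0,-0.35],[[0,-5.5,0],0,-0.35],[[0,-5.5,0],0,-0.35],[[0,-4,0],0,-0.35],[[0,-2,0],0,-0.35],[[0,0,0],0,-0.35]]}}

```text
time_s: 29.08
tcp_pos: [0.4543, 0.308, 0.1734]
ee_rot: [3.136, 0.021, 0.138]
wrist_force: [0.2, -1.2, -0.4]
gripper_width: 0.0622
```

Run:
```python
from h import *
need([.471,.3079,.075],.132);print(st()[1])
c,im=snap("wrist","w9.png"); np.savez("w9",*c)
g=cv2.cvtColor(im,cv2.COLOR_BGR2HSV); m=((g[...,2]>150)&(g[...,1]<60)).astype(np.uint8)
for p in((.5109,.3136,.026),(.4974,.3891,.026)):
    u,v=proj(c,p); print("pred collar",u.round(1),v.round(1))
    for dv in range(-12,13,4): print(''.join('#' if x else '.' for x in m[int(v)+dv,int(u)-25:int(u)+26]))
```

```text
turn 0.3 shift cm [1.86 0.17 9.81] now [0.4543 0.308  0.1734] yaw 0.138 w 0.0622 t 29.075 F [ 0.2 -1.2 -0.4]
[3.13564389 0.02079351 0.13762023]
pred collar 257.0 124.0
.........####.........####..............####.......
.........####..........######...........####.......
########..##.......################.....#####..####
..........##......###############........##.......#
..................###############................##
.....................############................##
................#...#...........####.............##
pred collar 183.6 127.0
#.....................#####..###...................
......................######.###..........#########
##................###############..................
###...............################.................
###...............################.................
###.................##############.................
###.............................#####..............
```

Request:
{"name": "carry_out", "arguments": {"rows": [[[1.8,0.1,0],0.3,-0.35],[[0,-0.1,3],0,-0.35],[[0,-0.1,4],0,-0.35],[[0,0,2],0,-0.35],[[0,0,0],0,-0.35]]}}

```text
time_s: 29.75
tcp_pos: [0.4784, 0.304, 0.0814]
ee_rot: [3.135, 0.017, 0.124]
wrist_force: [0.5, 0.5, 0.9]
gripper_width: 0.062
```

Run:
```python
from h import *
need([.471,.3079,.013],.132);print(st()[1])
```

```text
turn -0.5 shift cm [-0.57 -0.53  6.85] now [0.4784 0.304  0.0814] yaw 0.124 w 0.062 t 29.75 F [0.5 0.5 0.9]
[3.13509494 0.01721675 0.12378564]
```

Request:
{"name": "carry_out", "arguments": {"rows": [[[-0.6,-0.5,0],-0.5,-0.35],[[0,0,3],0,-0.35],[[0,0,1.5],0,-0.35],[[0,0,0],0,-0.35]]}}

```text
time_s: 30.25
tcp_pos: [0.4746, 0.3086, 0.0395]
ee_rot: [3.138, 0.011, 0.131]
wrist_force: [0.3, 0.0, -0.3]
gripper_width: 0.0616
```

Run:
```python
from h import *
need([.471,.3079,.013],.132);print(st()[1])
```

```text
turn -0.0 shift cm [-0.33  0.01  2.65] now [0.4746 0.3086 0.0395] yaw 0.131 w 0.0616 t 30.25 F [ 0.3  0.  -0.3]
[3.13786571 0.01144766 0.13120492]
```

Down, close, lift.

Request:
{"name": "carry_out", "arguments": {"rows": [[[-0.35,0,1.4],0,-0.35],[[0,0,1.1],0,-0.35],[[0,0,0.2],0,-0.35],[[0,0,0.05],0,1],[[0,0,0.05],0,1],[[0,0,0.05],0,1],[[0,0,0],0,1]], "newtons": 40}}

```text
time_s: 31.12
tcp_pos: [0.4718, 0.309, 0.0117]
ee_rot: [3.139, 0.009, 0.131]
wrist_force: [-1.1, 0.5, -0.7]
gripper_width: 0.0443
```

Request:
{"name": "carry_out", "arguments": {"rows": [[[0,0,-2],0,1],[[0,0,-4],0,1],[[0,0,-4],0,1],[[0,0,-1],0,1],[[0,0,0],0,1]]}}

```text
time_s: 31.75
tcp_pos: [0.4721, 0.3088, 0.1231]
ee_rot: [3.138, 0.01, 0.132]
wrist_force: [0.6, 0.3, -1.7]
gripper_width: 0.0441
```

Run:
```python
from h import *
need([.42,.03,.12],.1121);print(st()[1])
```

```text
turn 1.1 shift cm [-8.29 27.12  0.48] now [0.4721 0.3088 0.1231] yaw 0.132 w 0.0441 t 31.75 F [ 0.6  0.3 -1.7]
[3.1383375  0.01027878 0.13150664]
```

Request:
{"name": "carry_out", "arguments": {"rows": [[[-1.4,4.5,0],1.1,1],[[-1.4,4.5,0],0,1],[[-1.4,4.5,0],0,1],[[-1.4,4.5,0],0,1],[[-1.4,4.5,0],0,1],[[-1.3,4.2,0],0,1],[[0,0,3],0,1],[[0,0,4],0,1],[[0,0,2.5],0,1],[[0,0,0],0,1]]}}

```text
time_s: 33.0
tcp_pos: [0.4082, 0.0233, 0.0146]
ee_rot: [3.137, 0.027, 0.112]
wrist_force: [0.1, 0.0, -0.6]
gripper_width: 0.0444
```

Run:
```python
from h import *
need([.42,.03,.006],.1121);print(st()[1])
```

```text
turn -0.0 shift cm [ 1.27 -0.53  0.83] now [0.4082 0.0233 0.0146] yaw 0.112 w 0.0444 t 33.0 F [ 0.1  0.  -0.6]
[3.13653982 0.02729178 0.11168357]
```

Request:
{"name": "carry_out", "arguments": {"rows": [[[0,0,0.5],0,1],[[0,0,0.3],0,1],[[0,0,0.1],0,1],[[0,0,0],0,-0.4],[[0,0,0],0,-0.4],[[0,0,-2],0,-0.4],[[0,0,-5],0,-0.4],[[0,0,-5],0,-0.4],[[0,0,-5],0,-0.4],[[0,0,0],0,-0.4]]}}

```text
time_s: 34.25
tcp_pos: [0.414, 0.0251, 0.1831]
ee_rot: [3.136, 0.022, 0.112]
wrist_force: [0.5, 0.4, -0.2]
gripper_width: 0.0645
```

```bash
cat > meas.py <<'E'
from h import *
import sys
# measure a whisk on the counter: tip and collar pixels from thin silvery/white blob near prediction
cx,cy,yaw=map(float,sys.argv[1:4])
c,im=snap("wrist",sys.argv[4]); t,r,s=st(); print(t.round(4),r.round(3))
d=np.array([np.cos(yaw),np.sin(yaw)]); P=lambda k,h:proj(c,[cx+k*d[0],cy+k*d[1],h])
print("pred cage",P(0,.022).round(1),"collar",P(.042,.018).round(1),"tip",P(.124,.004).round(1))
u,v=P(.062,.015); x0=int(u)-80; y0=int(v)-110
np.savez("mm",*c); cv2.imwrite("pics/c_"+sys.argv[4],cv2.resize(im[max(y0,0):y0+200,max(0,x0):x0+160],None,fx=3,fy=3,interpolation=cv2.INTER_CUBIC)); print("crop off",max(0,x0),max(y0,0))
E
python3 meas.py .408 .0235 .1121 w10.png
```

```text
[0.4126 0.025  0.1812] [3.137 0.025 0.112]
pred cage [255.9 178.8] collar [255.8 141.6] tip [255.8  63.8]
crop off 175 13
```

View pics/c_w10.png

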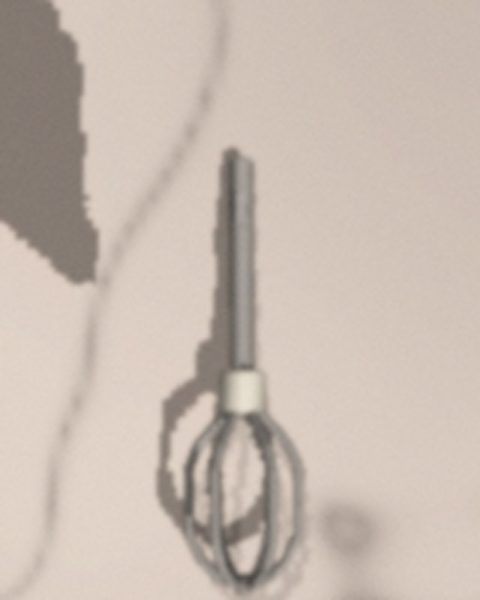

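Run:
```python
from h import *
z=np.load("mm.npz"); c=(z["arr_0"],z["arr_1"],z["arr_2"])
a=ray(c,256,64.7,.006)[:2]; b=ray(c,256,143.3,.018)[:2]; d=a-b; y=np.arctan2(d[1],d[0]); print(a,b,np.hypot(*d),y,"grip",b+.0345*d/np.hypot(*d))
need([*(b+.0345*d/np.hypot(*d)),.04],y)
```

```text
[0.53011808 0.03700611] [0.44788872 0.02780669] 0.08274235221718522 0.11141184256399547 grip [0.48217482 0.03164245]
turn 0.1 shift cm [ 7.35  0.04 13.94] now [0.4126 0.025  0.1812] yaw 0.112 w 0.064 t 34.3 F [ 0.7 -0.2  0.6]
```

Request:
{"name": "carry_out", "arguments": {"rows": [[[3.8,0,2],0,-0.4],[[3.6,0,4],0,-0.4],[[0,0,5],0,-0.4],[[0,0,3.5],0,-0.4],[[0,0,0],0,-0.4]]}}

```text
time_s: 34.92
tcp_pos: [0.4803, 0.0321, 0.0245]
ee_rot: [3.137, 0.032, 0.112]
wrist_force: [-0.3, 0.8, 1.5]
gripper_width: 0.0643
```

Run:
```python
from h import *
need([.483,.032,.003],.112); print(st()[1])
```

```text
turn 0.0 shift cm [0.33 0.03 2.15] now [0.4803 0.0321 0.0245] yaw 0.112 w 0.0643 t 34.925 F [-0.3  0.8  1.5]
[3.13678699 0.03153066 0.11244055]
```

Request:
{"name": "carry_out", "arguments": {"rows": [[[0.3,0,1.2],0,-0.4],[[0,0,0.8],0,-0.4],[[0,0,0.1],0,1],[[0,0,0.05],0,1],[[0,0,0.05],0,1],[[0,0,0],0,1],[[0,0,0.05],0,1],[[0,0,0],0,1],[[0,0,0],0,1]], "newtons": 45}}

```text
time_s: 36.05
tcp_pos: [0.4848, 0.0324, 0.0038]
ee_rot: [3.137, 0.026, 0.112]
wrist_force: [0.1, 0.2, -0.8]
gripper_width: 0.0084
```

Run:
```python
from h import *
print(st()[0],st()[1])
need([*case(.03,0),.12],.1121)
```

```text
[0.48484262 0.03236979 0.00383496] [3.13657606 0.0264288  0.11239314]
turn 0.0 shift cm [  2.    30.08 -11.52] now [0.4848 0.0324 0.0038] yaw 0.112 w 0.0084 t 36.05 F [ 0.1  0.2 -0.8]
```

Request:
{"name": "carry_out", "arguments": {"rows": [[[0,0,-2],0,1],[[0,0,-4],0,1],[[0,0,-4],0,1],[[0.3,4,-1.5],0,1],[[0.3,5,0],0,1],[[0.4,5,0],0,1],[[0.4,5,0],0,1],[[0.3,5,0],0,1],[[0.3,4,0],0,1],[[0,2,0],0,1],[[0,0,0],0,1]]}}

```text
time_s: 37.42
tcp_pos: [0.5424, -0.2708, 0.1229]
ee_rot: [3.137, 0.027, 0.114]
wrist_force: [-1.3, 0.4, -0.9]
gripper_width: 0.0084
```

Run:
```python
from h import *
need([*case(.031,0),.08],.1121); print(st()[1])
```

```text
turn 0.1 shift cm [ 0.2  -0.77  4.28] now [ 0.5424 -0.2708  0.1229] yaw 0.114 w 0.0084 t 37.425 F [-1.3  0.4 -0.9]
[3.13663296 0.02743119 0.11447848]
```

Request:
{"name": "carry_out", "arguments": {"rows": [[[0.2,-0.7,0],0,1],[[0,0,2],0,1],[[0,0,2],0,1],[[0,0,0],0,1]]}}

```text
time_s: 37.92
tcp_pos: [0.5418, -0.2562, 0.0821]
ee_rot: [3.139, 0.029, 0.119]
wrist_force: [-0.1, -0.3, -0.3]
gripper_width: 0.0084
```

Run:
```python
from h import *
need([*case(.031,0),.008],.1121); print(st()[1])
```

```text
turn 0.4 shift cm [0.18 0.68 7.41] now [ 0.5418 -0.2562  0.0821] yaw 0.119 w 0.0084 t 37.925 F [-0.1 -0.3 -0.3]
[3.13908832 0.02863147 0.11869544]
```

Request:
{"name": "carry_out", "arguments": {"rows": [[[0.2,0.6,0.1],0.4,1],[[0,0,0.1],0,1],[[0,0,0.1],0,1]]}}

```text
time_s: 38.3
tcp_pos: [0.5459, -0.261, 0.0811]
ee_rot: [3.138, 0.027, 0.113]
wrist_force: [0.3, -0.3, -0.8]
gripper_width: 0.0083
```

Run:
```python
from h import *
need([*case(.031,0),.008],.1121); print(st()[1])
```

```text
turn 0.0 shift cm [-0.19  0.15  7.32] now [ 0.5459 -0.261   0.0811] yaw 0.113 w 0.0083 t 38.3 F [ 0.3 -0.3 -0.8]
[3.13784909 0.0265708  0.11292332]
```

Request:
{"name": "carry_out", "arguments": {"rows": [[[-0.2,0.15,0.5],0,1],[[0,0,2],0,1],[[0,0,1],0,1],[[0,0,0],0,1]]}}

```text
time_s: 38.8
tcp_pos: [0.5431, -0.2638, 0.0456]
ee_rot: [3.137, 0.026, 0.112]
wrist_force: [-0.1, -0.6, 0.4]
gripper_width: 0.0084
```

Run:
```python
from h import *
need([*case(.031,0),.008],.1121); print(st()[1])
```

```text
turn 0.0 shift cm [ 0.02 -0.08  3.76] now [ 0.5431 -0.2638  0.0456] yaw 0.112 w 0.0084 t 38.8 F [-0.1 -0.6  0.4]
[3.13714577 0.0255531  0.11230549]
```

Request:
{"name": "carry_out", "arguments": {"rows": [[[0,-0.1,1.2],0,1],[[0,0,1.5],0,1],[[0,0,0.6],0,1],[[0,0,0.1],0,1]]}}

```text
time_s: 39.3
tcp_pos: [0.5424, -0.2632, 0.0098]
ee_rot: [3.137, 0.025, 0.112]
wrist_force: [-0.1, 0.4, -1.3]
gripper_width: 0.0084
```

Run:
```python
from h import *
need([*case(.031,0),.0075],.1121); print(st()[1])
```

```text
turn 0.0 shift cm [-0.01  0.    0.23] now [ 0.5424 -0.2632  0.0098] yaw 0.112 w 0.0084 t 39.3 F [-0.1  0.4 -1.3]
[3.13682458 0.02499676 0.1122119 ]
```

Lower to contact, release, rise, and start toward the drainer after a look.

Request:
{"name": "carry_out", "arguments": {"rows": [[[0,0,0.2],0,1],[[0,0,0.1],0,1],[[0,0,0],0,0.4],[[0,0,0],0,0.4],[[0,0,0],0,0.4],[[0,0,-3],0,0.4],[[0,0,-5],0,0.4],[[0,0,-5],0,0.4],[[0,0,-5],0,0.4],[[0,0,0],0,-0.35]]}}

```text
time_s: 40.55
tcp_pos: [0.5473, -0.262, 0.1931]
ee_rot: [3.136, 0.024, 0.112]
wrist_force: [0.2, 0.1, -0.6]
gripper_width: 0.0353
```

Run:
```python
from h import *
need([.46,.375,.18],.132)
c,im=snap("wrist","w11.png"); np.savez("w11",*c)
ct,it=snap("top","t11.png")
b=cv2.resize(it[125:215,130:230],None,fx=4,fy=4,interpolation=cv2.INTER_CUBIC)
o=np.zeros((360,800,3),np.uint8); o[:,:400]=b; a=cv2.resize(im[90:300,150:400],(400,336)); o[:336,400:]=a; cv2.imwrite("pics/c11.png",o)
```

```text
turn -1.1 shift cm [ -0.24 -64.3    0.98] now [ 0.5473 -0.262   0.1931] yaw 0.112 w 0.0353 t 40.55 F [ 0.2  0.1 -0.6]
```

View pics/c11.png

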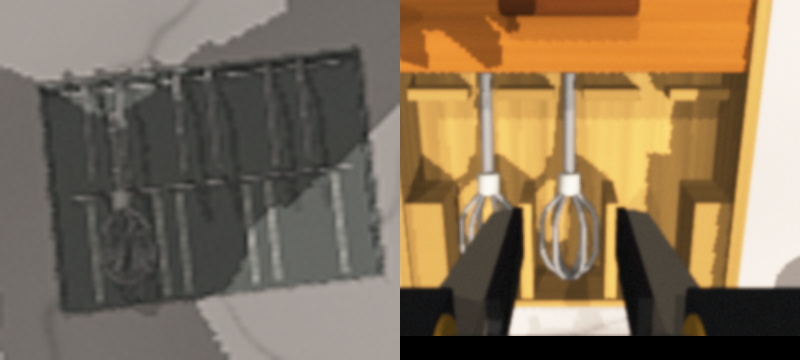

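Request:
{"name": "carry_out", "arguments": {"rows": [[[0.1,-5,0],-1.1,-0.35],[[0.1,-6,0],0,-0.35],[[0.1,-6,0],0,-0.35],[[0.1,-6,0],0,-0.35],[[0.1,-6,0],0,-0.35],[[0.1,-6,0],0,-0.35],[[0.1,-6,0],0,-0.35],[[0.1,-6,0],0,-0.35],[[0.1,-6,0],0,-0.35],[[0.1,-6,0],0,-0.35],[[0,-3,0],0,-0.35],[[0,0,0],0,-0.35]]}}

```text
time_s: 42.15
tcp_pos: [0.4596, 0.3706, 0.1647]
ee_rot: [3.136, 0.063, 0.129]
wrist_force: [0.7, -0.3, -0.6]
gripper_width: 0.0624
```

Run:
```python
from h import *
need([.4585,.383,.08],.132);print(st()[1])
c,im=snap("wrist","w12.png"); np.savez("w12",*c)
g=cv2.cvtColor(im,cv2.COLOR_BGR2HSV); m=((g[...,2]>150)&(g[...,1]<60)).astype(np.uint8)
for p in((.4974,.3891,.026),):
    u,v=proj(c,p); print("pred collar",u.round(1),v.round(1))
    for dv in range(-12,13,4): print(''.join('#' if x else '.' for x in m[int(v)+dv,int(u)-25:int(u)+26]))
```

```text
turn -0.2 shift cm [ 0.59 -1.29  8.44] now [0.4596 0.3706 0.1647] yaw 0.129 w 0.0624 t 42.15 F [ 0.7 -0.3 -0.6]
[3.1362261 0.0631134 0.1290663]
pred collar 241.9 136.1
......................######........####...........
##....................############.################
..................################...###.........##
..................###############................##
..................###############................##
....................#############................##
...............###..#............####............##
```

Request:
{"name": "carry_out", "arguments": {"rows": [[[0.5,-1.2,0],-0.2,-0.35],[[0,0,3],0,-0.35],[[0,0,4],0,-0.35],[[0,0,1],0,-0.35],[[0,0,0],0,-0.35]]}}

```text
time_s: 42.82
tcp_pos: [0.4604, 0.3779, 0.082]
ee_rot: [3.135, 0.064, 0.127]
wrist_force: [0.4, 0.0, 0.5]
gripper_width: 0.0624
```

Run:
```python
from h import *
need([.4585,.383,.013],.135);print(st()[1])
```

```text
turn -0.5 shift cm [ 0.32 -0.57  6.89] now [0.4604 0.3779 0.082 ] yaw 0.127 w 0.0624 t 42.825 F [0.4 0.  0.5]
[3.1349528  0.06406542 0.12657537]
```

Request:
{"name": "carry_out", "arguments": {"rows": [[[0.3,-0.5,0],-0.5,-0.35],[[0,0,3],0,-0.35],[[0,0,1.5],0,-0.35],[[0,0,0],0,-0.35]]}}

```text
time_s: 43.32
tcp_pos: [0.4642, 0.3858, 0.041]
ee_rot: [3.14, 0.057, 0.136]
wrist_force: [0.1, -0.1, -0.9]
gripper_width: 0.0617
```

Run:
```python
from h import *
need([.4585,.383,.013],.135);print(st()[1])
```

```text
turn 0.1 shift cm [-0.44  0.2   2.82] now [0.4642 0.3858 0.041 ] yaw 0.136 w 0.0617 t 43.325 F [ 0.1 -0.1 -0.9]
[3.14010464 0.05678478 0.13599393]
```

Request:
{"name": "carry_out", "arguments": {"rows": [[[-0.45,0.2,1.3],0,-0.35],[[0,0,1.2],0,-0.35],[[0,0,0.3],0,-0.35],[[0,0,0.05],0,1],[[0,0,0.05],0,1],[[0,0,0.05],0,1],[[0,0,0],0,1]], "newtons": 40}}

```text
time_s: 44.2
tcp_pos: [0.4592, 0.3837, 0.0124]
ee_rot: [3.142, 0.054, 0.136]
wrist_force: [-0.5, -0.3, 0.4]
gripper_width: 0.0442
```

Request:
{"name": "carry_out", "arguments": {"rows": [[[0,0,-2],0,1],[[0,0,-4],0,1],[[0,0,-4],0,1],[[0,0,-1],0,1],[[0,0,0],0,1]]}}

```text
time_s: 44.82
tcp_pos: [0.4657, 0.3849, 0.1286]
ee_rot: [-3.14, 0.053, 0.136]
wrist_force: [0.3, -0.1, -1.1]
gripper_width: 0.0446
```

Run:
```python
from h import *
need([.42,.03,.12],.1121);print(st()[1])
```

```text
turn 1.4 shift cm [-8.46 34.76  1.27] now [0.4657 0.3849 0.1286] yaw 0.136 w 0.0446 t 44.825 F [ 0.3 -0.1 -1.1]
[-3.14048488  0.05266487  0.13614338]
```

Request:
{"name": "carry_out", "arguments": {"rows": [[[-1,4.4,0],1.4,1],[[-1,4.4,0],0,1],[[-1,4.4,0],0,1],[[-1,4.4,0],0,1],[[-1,4.4,0],0,1],[[-0.8,4.4,0],0,1],[[-0.8,4.4,0],0,1],[[-0.6,3.4,0],0,1],[[0,0,3],0,1],[[0,0,4],0,1],[[0,0,2],0,1],[[0,0,0],0,1]]}}

```text
time_s: 46.32
tcp_pos: [0.4161, 0.0233, 0.028]
ee_rot: [3.139, 0.072, 0.111]
wrist_force: [0.6, 1.0, -0.9]
gripper_width: 0.0447
```

Run:
```python
from h import *
need([.42,.03,.007],.1121);print(st()[1])
```

```text
turn -0.1 shift cm [ 0.61 -0.63  2.06] now [0.4161 0.0233 0.028 ] yaw 0.111 w 0.0447 t 46.325 F [ 0.6  1.  -0.9]
[3.13898036 0.07161192 0.11109292]
```

Request:
{"name": "carry_out", "arguments": {"rows": [[[0,0,1.2],0,1],[[0,0,0.7],0,1],[[0,0,0.1],0,1]]}}

```text
time_s: 46.7
tcp_pos: [0.4152, 0.0233, 0.0075]
ee_rot: [3.139, 0.071, 0.111]
wrist_force: [-0.8, 0.2, -0.1]
gripper_width: 0.0443
```

Request:
{"name": "carry_out", "arguments": {"rows": [[[0,0,0.15],0,1],[[0,0,0],0,-0.4],[[0,0,0],0,-0.4],[[0,0,-2],0,-0.4],[[0,0,-5],0,-0.4],[[0,0,-5],0,-0.4],[[0,0,-5],0,-0.4],[[0,0,0],0,-0.4]]}}

```text
time_s: 47.7
tcp_pos: [0.4282, 0.0252, 0.1823]
ee_rot: [3.139, 0.067, 0.112]
wrist_force: [0.3, -0.5, -0.4]
gripper_width: 0.0647
```

```bash
python3 meas.py .4147 .0233 .111 w13.png
```

```text
[0.4268 0.0251 0.1805] [3.139 0.071 0.112]
pred cage [255.8 179.1] collar [255.8 142.1] tip [255.8  62.8]
crop off 175 13
```

View pics/c_w13.png

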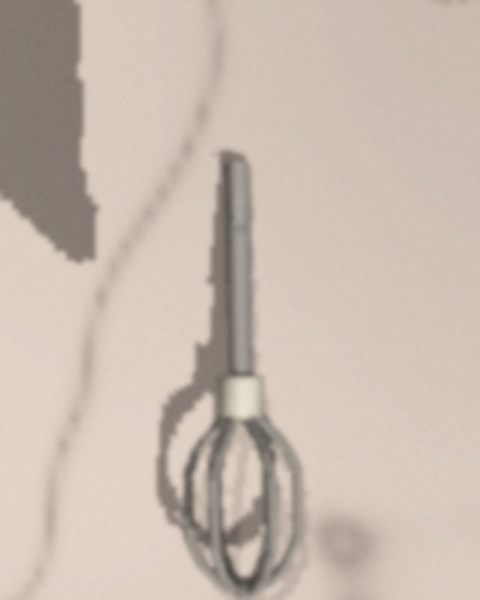

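Run:
```python
from h import *
z=np.load("mm.npz"); c=(z["arr_0"],z["arr_1"],z["arr_2"])
a=ray(c,254.2,64.3,.006)[:2]; b=ray(c,255,145.3,.018)[:2]; d=a-b; y=np.arctan2(d[1],d[0]); g=(b+.0355*d/np.hypot(*d)+a-.0465*d/np.hypot(*d))/2; print(a,b,np.hypot(*d),y,"grip",g)
need([*g,.04],y)
```

```text
[0.53619546 0.03854792] [0.45274916 0.02843826] 0.08405646517119424 0.12056406038670389 grip [0.48901223 0.03283159]
turn -0.5 shift cm [ 7.24 -0.05 13.57] now [0.4268 0.0251 0.1805] yaw 0.112 w 0.0646 t 47.75 F [-0.4  0.5 -1.1]
```

Request:
{"name": "carry_out", "arguments": {"rows": [[[3.6,0,2],-0.5,-0.4],[[3.4,0,4],0,-0.4],[[0,0,4],0,-0.4],[[0,0,3],0,-0.4],[[0,0,0],0,-0.4]]}}

```text
time_s: 48.38
tcp_pos: [0.4846, 0.0317, 0.0368]
ee_rot: [3.14, 0.077, 0.121]
wrist_force: [0.4, -0.0, 0.7]
gripper_width: 0.0643
```

Run:
```python
from h import *
need([.489,.0328,.0035],.1205); print(st()[1])
```

```text
turn 0.0 shift cm [ 0.71 -0.06  3.29] now [0.4846 0.0317 0.0368] yaw 0.121 w 0.0643 t 48.375 F [ 0.4 -0.   0.7]
[3.13993486 0.07683184 0.1206913 ]
```

Request:
{"name": "carry_out", "arguments": {"rows": [[[0.6,-0.1,1.8],0,-0.4],[[0.1,0,1.2],0,-0.4],[[0,0,0.25],0,1],[[0,0,0.05],0,1],[[0,0,0.05],0,1],[[0,0,0],0,1],[[0,0,0.05],0,1],[[0,0,0],0,1],[[0,0,0],0,1]], "newtons": 45}}

```text
time_s: 49.5
tcp_pos: [0.4897, 0.0332, 0.0043]
ee_rot: [3.14, 0.074, 0.121]
wrist_force: [0.8, -1.2, -0.3]
gripper_width: 0.0087
```

Run:
```python
from h import *
print(st()[0],st()[1])
need([*case(.031,-.062),.125],.1121)
```

```text
[0.48972528 0.03317939 0.00429381] [3.13976742 0.07429564 0.12065285]
turn 0.5 shift cm [  1.01  36.27 -12.11] now [0.4897 0.0332 0.0043] yaw 0.121 w 0.0087 t 49.5 F [ 0.8 -1.2 -0.3]
```

Request:
{"name": "carry_out", "arguments": {"rows": [[[0,0,-2],0,1],[[0,0,-4],0,1],[[0,0,-4],0,1],[[0.1,4,-1.5],0.5,1],[[0.1,5,0],0,1],[[0.1,5,0],0,1],[[0.1,5,0],0,1],[[0.1,5,0],0,1],[[0.1,5,0],0,1],[[0.1,4,0],0,1],[[0,2,0],0,1],[[0,0,0],0,1]]}}

```text
time_s: 51.0
tcp_pos: [0.5455, -0.3223, 0.1219]
ee_rot: [3.14, 0.075, 0.114]
wrist_force: [-0.1, 0.1, -1.3]
gripper_width: 0.0084
```

Run:
```python
from h import *
need([*case(.031,-.062),.08],.1121); print(st()[1])
```

```text
turn 0.1 shift cm [0.66 0.29 4.16] now [ 0.5455 -0.3223  0.1219] yaw 0.114 w 0.0084 t 51.0 F [-0.1  0.1 -1.3]
[3.13967683 0.07545955 0.11366027]
```

Request:
{"name": "carry_out", "arguments": {"rows": [[[0.6,0.3,0],0,1],[[0,0,2],0,1],[[0,0,2],0,1],[[0,0,0],0,1],[[0,0,0],0,1]]}}

```text
time_s: 51.62
tcp_pos: [0.5484, -0.319, 0.0778]
ee_rot: [-3.14, 0.078, 0.118]
wrist_force: [-0.6, -0.4, -0.8]
gripper_width: 0.0082
```

Run:
```python
from h import *
need([*case(.031,-.062),.0083],.1121); print(st()[1])
```

```text
turn 0.4 shift cm [0.56 0.6  6.93] now [ 0.5484 -0.319   0.0778] yaw 0.118 w 0.0082 t 51.625 F [-0.6 -0.4 -0.8]
[-3.14045195  0.07798698  0.11842121]
```

Request:
{"name": "carry_out", "arguments": {"rows": [[[0.3,0.55,0],0.4,1],[[0,0,0.1],0,1],[[0,0,0.1],0,1]]}}

```text
time_s: 52.0
tcp_pos: [0.553, -0.3246, 0.0768]
ee_rot: [3.141, 0.076, 0.111]
wrist_force: [0.9, 0.1, -0.8]
gripper_width: 0.0082
```

Run:
```python
from h import *
need([*case(.031,-.062),.0083],.1121); print(st()[1])
```

```text
turn -0.1 shift cm [ 0.15 -0.03  6.86] now [ 0.553  -0.3246  0.0768] yaw 0.111 w 0.0082 t 52.0 F [ 0.9  0.1 -0.8]
[3.14090525 0.07621503 0.11116603]
```

Request:
{"name": "carry_out", "arguments": {"rows": [[[0.1,0,1],0,1],[[0,0,2],0,1],[[0,0,0.5],0,1],[[0,0,0],0,1]]}}

```text
time_s: 52.5
tcp_pos: [0.5505, -0.3246, 0.0385]
ee_rot: [-3.141, 0.077, 0.111]
wrist_force: [0.2, 0.0, -0.2]
gripper_width: 0.0084
```

Run:
```python
from h import *
need([*case(.031,-.062),.0083],.1121); print(st()[1])
```

```text
turn -0.1 shift cm [0.11 0.01 3.02] now [ 0.5505 -0.3246  0.0385] yaw 0.111 w 0.0084 t 52.5 F [ 0.2  0.  -0.2]
[-3.14145976  0.07732345  0.11094966]
```

Request:
{"name": "carry_out", "arguments": {"rows": [[[0.1,0,1.2],0,1],[[0,0,1.2],0,1],[[0,0,0.5],0,1],[[0,0,0.1],0,1]]}}

```text
time_s: 53.0
tcp_pos: [0.5496, -0.325, 0.0078]
ee_rot: [3.141, 0.077, 0.111]
wrist_force: [-3.4, 2.8, 20.2]
gripper_width: 0.0083
```

Run:
```python
from h import *
need([*case(.031,-.062),.0083],.1121); print(st()[1])
```

```text
turn -0.1 shift cm [-0.04 -0.02 -0.05] now [ 0.5496 -0.325   0.0078] yaw 0.111 w 0.0083 t 53.0 F [-3.4  2.8 20.2]
[3.14129655 0.07675908 0.11092062]
```

Contact at the expected height. Release and rise.

Request:
{"name": "carry_out", "arguments": {"rows": [[[0,0,-0.05],0,0.4],[[0,0,0],0,0.4],[[0,0,0],0,0.4],[[0.2,0,-3],0,0.4],[[0,0,-5],0,0.4],[[0,0,-5],0,0.4],[[0,0,-4],0,0.4],[[0,0,0],0,0.4]]}}

```text
time_s: 54.0
tcp_pos: [0.5648, -0.3232, 0.1815]
ee_rot: [-3.141, 0.078, 0.111]
wrist_force: [-0.3, 0.5, -0.1]
gripper_width: 0.0278
```

Run:
```python
from h import *
need([.645,-.2515,.16],1.683); print(st()[1],st()[2]["joint_pos"].round(2))
c,im=snap("wrist","w14.png"); np.savez("w14",*c)
ct,it=snap("top","t14.png"); cs,is_=snap("side","s14.png")
o=np.zeros((600,800,3),np.uint8); a=cv2.resize(im[90:270,130:400],(540,360)); o[:360,:540]=a
b=cv2.resize(it[85:205,295:390],(260,328)); o[:328,540:]=b
s=cv2.resize(is_[130:250,150:320],None,fx=2,fy=2); o[360:600,:340]=s
t=cv2.resize(it[90:220,80:300],None,fx=1.8,fy=1.8); o[362:362+t.shape[0],345:345+t.shape[1]]=t[:238]; cv2.imwrite("pics/c14.png",o)
```

```text
turn -90.1 shift cm [6.37 8.77 1.66] now [ 0.5648 -0.3232  0.1815] yaw 0.111 w 0.0278 t 54.0 F [-0.3  0.5 -0.1]
[-3.14115334  0.07778787  0.110934  ] [-0.5   0.46  1.55 -0.05  1.19  0.98]
```

View pics/c14.png

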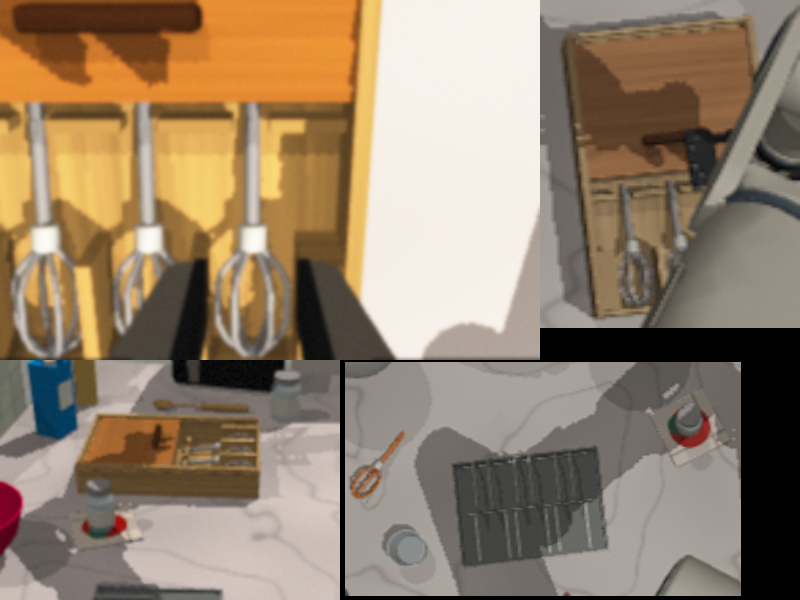

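Run:
```python
from h import *
need([.668,-.2455,.12],.1121)
```

```text
turn -0.1 shift cm [11.81 -6.38  4.75] now [ 0.5621 -0.3219  0.1769] yaw 0.111 w 0.0274 t 54.15 F [ 0.3  0.3 -0.6]
```

Request:
{"name": "carry_out", "arguments": {"rows": [[[3,-1.6,0],0,1],[[3,-1.6,0],0,1],[[3,-1.6,0],0,1],[[2.8,-1.6,0],0,1],[[0,0,2],0,1],[[0,0,2],0,1],[[0,0,0],0,1]], "newtons": 10}}

```text
time_s: 55.02
tcp_pos: [0.6618, -0.2421, 0.1105]
ee_rot: [-3.128, 0.104, 0.11]
wrist_force: [-0.9, -0.5, 0.2]
gripper_width: 0.0002
```

Run:
```python
from h import *
need([.666,-.2455,.069],.1121); print(st()[1])
```

```text
turn -0.1 shift cm [0.8  0.44 4.08] now [ 0.6618 -0.2421  0.1105] yaw 0.11 w 0.0002 t 55.025 F [-0.9 -0.5  0.2]
[-3.12760958  0.10350646  0.10972452]
```

Request:
{"name": "carry_out", "arguments": {"rows": [[[0.7,0.3,1.5],0,1],[[0.1,0,1.5],0,1],[[0,0,0.7],0,1],[[0,0,0],0,1]]}}

```text
time_s: 55.52
tcp_pos: [0.6655, -0.2459, 0.0704]
ee_rot: [-3.128, 0.104, 0.108]
wrist_force: [0.0, -0.1, 0.4]
gripper_width: 0.0005
```

Run:
```python
from h import *
need([.666-.04*np.cos(.112),-.2455-.04*np.sin(.112),.071],.1121); print(st()[1])
```

```text
turn -0.3 shift cm [-3.93 -0.03  0.35] now [ 0.6655 -0.2459  0.0704] yaw 0.108 w 0.0005 t 55.525 F [ 0.  -0.1  0.4]
[-3.12776593  0.10363488  0.10763116]
```

Request:
{"name": "carry_out", "arguments": {"rows": [[[-1.5,0,0.13],0,1],[[-2.5,0,0.24],0,1],[[-2.5,0,0.24],0,1],[[-2.5,0,0.24],0,1],[[-2.5,0,0.24],0,1],[[-2.5,0,0.24],0,1],[[-1.5,0,0.13],0,1]]}}

```text
time_s: 56.4
tcp_pos: [0.5069, -0.2635, 0.0754]
ee_rot: [-3.133, 0.092, 0.108]
wrist_force: [2.1, 0.1, -1.7]
gripper_width: 0.0008
```

Run:
```python
from h import *
need([.6655-.189*np.cos(.112),-.2455-.189*np.sin(.112),.071],.1121); print(st()[1])
```

```text
turn -0.2 shift cm [-2.89 -0.01  0.71] now [ 0.5069 -0.2635  0.0754] yaw 0.108 w 0.0008 t 56.4 F [ 2.1  0.1 -1.7]
[-3.13270389  0.09198988  0.10788402]
```

Request:
{"name": "carry_out", "arguments": {"rows": [[[-1.2,0,0.4],0,1],[[-0.9,0,0.2],0,1],[[-0.6,0,0.1],0,1],[[-0.5,0,0.05],0,1],[[-0.4,0,0.05],0,1]]}}

```text
time_s: 57.02
tcp_pos: [0.4762, -0.2676, 0.0724]
ee_rot: [-3.136, 0.076, 0.105]
wrist_force: [17.6, 8.8, -7.3]
gripper_width: 0.0006
```

Request:
{"name": "carry_out", "arguments": {"rows": [[[-0.4,0,0],0,1],[[-0.4,0,0],0,1]]}}

```text
time_s: 57.28
tcp_pos: [0.4763, -0.2675, 0.0726]
ee_rot: [-3.137, 0.061, 0.102]
wrist_force: [17.2, 5.5, -12.8]
gripper_width: 0.0005
```

Stopped at the shut position. Back off, rise away and check.

Request:
{"name": "carry_out", "arguments": {"rows": [[[0.8,0,0],0,1],[[0.8,0,-2],0,1],[[0,0,-5],0,1],[[0,0,-5],0,1],[[0,0,-5],0,1],[[0,5,-2],0,1],[[0,5,0],0,1],[[0,5,0],0,1],[[0,5,0],0,1],[[0,0,0],0,1],[[0,0,0],0,1]]}}

```text
time_s: 58.65
tcp_pos: [0.5241, -0.4683, 0.2624]
ee_rot: [-3.132, 0.075, 0.107]
wrist_force: [-0.1, 0.1, -0.1]
gripper_width: 0.0005
```

Run:
```python
from h import *
need([.5,-.4,.2],.11)
for n in("side","wrist","top"):
    c,im=snap(n,"end_"+n+".png"); h=cv2.cvtColor(im,cv2.COLOR_BGR2HSV)
    # sample hue/sat along case centreline (y=0.04, z=.061) to find cover extent
    L=[]
    for x in np.arange(-.09,.27,.01):
        u,v=proj(c,[*case(x,.09),.061]).round().astype(int)
        L.append(tuple(h[v,u][:2]) if 0<=u<512 and 0<=v<384 else None)
    print(n,[(round(-.09+.01*i,2),int(a[0]),int(a[1])) if a else None for i,a in enumerate(L)])
    u,v=proj(c,(.681,-.003,.05)); print("jar px",u,v)
```

```text
turn -0.2 shift cm [-1.17 -6.99  6.41] now [ 0.5241 -0.4683  0.2624] yaw 0.107 w 0.0005 t 58.65 F [-0.1  0.1 -0.1]
side [(-0.09, 14, 126), (-0.08, 14, 180), (-0.07, 14, 179), (-0.06, 14, 180), (-0.05, 14, 184), (-0.04, 14, 176), (-0.03, 14, 178), (-0.02, 13, 178), (-0.01, 14, 176), (0.0, 15, 170), (0.01, 14, 168), (0.02, 14, 173), (0.03, 14, 180), (0.04, 14, 180), (0.05, 14, 178), (0.06, 14, 180), (0.07, 14, 180), (0.08, 14, 182), (0.09, 17, 136), (0.1, 17, 134), (0.11, 17, 136), (0.12, 17, 139), (0.13, 18, 138), (0.14, 17, 136), (0.15, 17, 133), (0.16, 17, 136), (0.17, 16, 135), (0.18, 17, 135), (0.19, 17, 137), (0.2, 17, 139), (0.21, 17, 138), (0.22, 16, 130), (0.23, 18, 138), (0.24, 17, 139), (0.25, 17, 133), (0.26, 17, 134)]
jar px 200.08040339691786 202.72557938939156
wrist [(-0.09, 13, 17), (-0.08, 15, 194), (-0.07, 15, 199), (-0.06, 15, 195), (-0.05, 14, 194), (-0.04, 15, 202), (-0.03, 15, 200), (-0.02, 15, 202), (-0.01, 15, 199), (0.0, 14, 202), (0.01, 15, 203), (0.02, 15, 201), (0.03, 14, 197), (0.04, 14, 202), (0.05, 14, 201), (0.06, 15, 200), (0.07, 15, 200), (0.08, 16, 199), (0.09, 19, 151), (0.1, 20, 149), None, None, None, None, None, None, None, None, None, None, None, None, None, None, None, None]
jar px -159.35223203868915 -32.83613058492474
top [(-0.09, 18, 95), (-0.08, 14, 135), (-0.07, 13, 136), (-0.06, 13, 136), (-0.05, 13, 134), (-0.04, 13, 134), (-0.03, 13, 138), (-0.02, 14, 136), (-0.01, 13, 133), (0.0, 13, 135), (0.01, 14, 140), (0.02, 14, 136), (0.03, 13, 134), (0.04, 13, 136), (0.05, 14, 136), (0.06, 13, 137), (0.07, 14, 136), (0.08, 13, 136), (0.09, 17, 107), (0.1, 18, 100), (0.11, 18, 99), (0.12, 18, 100), (0.13, 18, 96), (0.14, 17, 101), (0.15, 17, 98), (0.16, 18, 101), (0.17, 17, 106), (0.18, 17, 109), (0.19, 17, 106), (0.2, 17, 104), (0.21, 17, 107), (0.22, 17, 110), (0.23, 17, 108), (0.24, 17, 105), (0.25, 17, 105), (0.26, 17, 107)]
jar px 271.22966876201247 122.72302341036661
```

```bash
python3 -c "
from h import *
print(bot.job_done(), st()[2]['time_s'])"
```

```text
the job is handed in; nothing more can be done
the job is handed in; nothing more can be done
```

The job is handed in after about 59 s of robot time. The spice jar stands on the tile, all three whisks lie in nests of their own, and the cover is shut.

- **Order:** I moved the jar first, then slid the cover back until it hit its stop (about 23 N). Each whisk was lifted by its cage, set on the counter, taken again by its shaft and lowered into its nest until I felt or expected contact before release. Contact was measured for the first and last whisk (9 N and 20 N). The middle one was released at the expected height without a force reading. The cover was then pushed against its shut stop (about 17 N).
- **Checks that passed:** The last pictures I viewed, taken before shutting, show all three cages in their wells and the shafts in the notches. They also show the jar upright on the tile and the drainer empty. After shutting, colour samples along the case put the cover at its shut position in all three cameras.
- **Not rechecked:** I did not look at the jar or the other things on the counter after shutting; the arm did not go near the jar again. No picture showed a whisk being knocked aside.
- **Drift:** The tool's tilt crept up to about 6° during the run. It stayed along the gripping direction and did not affect the placing.

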